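# Lay out the coffee set on a bazaar table

## Robot

A 7-joint arm with a two-finger parallel gripper is mounted at the origin on the work surface. World frame = base frame: x ahead of the robot, y to its left, z up, the work surface at z = 0. Lengths are in m, angles in rad, forces in N, time in s.
With the tool pointing down it reaches from about 0.35 to 0.9 m from the base axis. Payload 8.1 kg.
Tool frame: the origin (TCP) lies midway between the tips of the shut fingers; the grasp point (between the pads) lies 19 mm behind it (arm.hold_point_z is the distance from the TCP to the grasp point, in m); z points along the fingers, y is the direction in which the jaws open and shut (so a half turn about z gives the same grasp; the last joint's range is limited). The gripper opens to 92 mm and grips with 3 to 60 N. Pads are 19 mm wide; open, the fingers measure 130 mm over their backs; the gripper's body (75 mm by 190 mm) begins 47 mm behind the grasp point.
Start: joints at [-1.371, 0.434, 0.025, 1.573, -0.012, 1.134, -0.075], TCP at [0.186, 0.597, 0.227] pointing down, gripper open.
Joint ranges: [-2.62, 2.62], [-0.44, 2.09], [-1.27, 1.32], [0.08, 2.57], [-1.32, 4.46], [0.12, 2], [-2.74, 2.74]. Speed limits (rad/s): [2.22, 2.22, 3.01, 3.01, 3.14, 3.14, 3.14].

## Interface

Orientations are given as a rotation vector (axis times angle).
In Python, from cell import arm gives the robot as it stands.
- The arm moves only by the shell command python3 -m pendant 'ROWS' [FORCE]. ROWS is JSON, a list of rows, each a list of 3 entries, a list of its own where there are three numbers: the shift along the tool's x, y, z in m, then the turn, a rotation vector about the tool's x, y, z in degrees, then the finger opening in m, from 0 to 0.0918. A call has 1 to 10 rows; each row shifts and turns the commanded pose from where the row before left it, along the tool's axes as they then stand; what a row does not reach is not made up. A row lasts 1/8 s, in which the tool goes at most 62.5 mm and 10.7 degrees, less where a joint would pass 70% of its speed; a pose out of reach is approached as far as the arm can. A call with a gripper value outside its range is refused whole. The fingers move at their own pace and stop on an object; FORCE is the grip in N (left out, the last holds). Time passes only in rows, so rows that do not move let the fingers close. It gives the time, the measured TCP pose, the force and the opening at its end, in the units of the state.
- arm.observe(): the state, without advancing time (a new reading comes with each control period).
- arm.get_image(name): name is "scene" or "top" or "wrist"; returns (picture, depth): 400x640x3 uint8, red, green, blue; 400x640 float32, m along the optical axis (not along the pixel's ray), 0 where there is no reading.
- arm.camera_params(name): a dict with "fovy" (degrees; the focal length in pixels is half the picture's height over the tangent of half this angle, whatever the lens; pixels are square), "cx", "cy" (the principal point, pixels), "rvec" (rotation vector, rad) and "tvec" (3), from world to camera coordinates, as OpenCV has them; the wrist camera has in their place "mount" (4x4, takes a point from camera to tool coordinates, whose origin is the TCP and whose axes are the flange's). Camera axes: x right, y down, z forward; pixel columns grow to the right and rows downward; lengths in m; the calibration is good to about 2 mm. The wrist camera is an equidistant fisheye: a pixel r from the principal point sees the ray r / f radians off the axis. A picture is of the moment at which its call begins: read the wrist's pose just before it. camera_params takes no time and is no camera call.
- arm.sign_off(): hands the job in, once; it reports no verdict.
Trained networks look in the newest picture that a camera, given by its name, has taken for a name from the list of things; names that differ only in an ending like _2 or _b are one class to them, and where a whole thing is asked for, a point or a joint stands for the part that bears it (a point fixed in the world has none). Each returns a list of dicts, best first, with "conf" (0 to 1); they miss things now and then, are a little off and sometimes report something else, mostly with a low value. They report only what shows in the picture. A call takes as long as a camera call. They do not tell look-alikes from the thing itself.
- arm.look_for(camera, label): "rect" ([centre column, centre row, width, height] in pixels, round what is visible of it).
- arm.masks_of(camera, label): "pixels" (400x640 bool, what is visible of it) and "rect" ([centre column, centre row, width, height] in pixels, round what is visible of it).
The state is a dict: "clock": time; "joints": joint angles; "dq": joint speeds; "joint_efforts": joint torques, N m; "position": TCP position; "ee_rot": TCP orientation; "force": force on the tool from outside, world axes, zero at the start; "ft_torque": the same for the moment, N m; "width": opening from 0.0 (shut) to 1.0 (fully open).
Only numpy, scipy, OpenCV 4.12 (cv2) and the standard library are available. Lean on these libraries where they do the work, as an engineer would, in place of code of your own. Each camera call takes 0.05 s, during which the arm holds its last target.

## Task

Lay out the coffee set for sale: lift the coffee pot off the wooden stand and set it down gently, upright, in the middle of the cork disc on the tray, its spout pointing along the tray away from the cup. Take the round saucer from the crate and stand it upright in the one free slot of the wire rack, setting it in rather than dropping it. Leave the cup, the vase, the square coaster and the saucers already in the rack where they are.

Things in the scene. Friction and masses are not known exactly. Their poses are not given: they have to be found in the camera images.
- pot: white ceramic coffee pot, 104 mm across, 0.35 to 0.7 kg, standing on the wooden stand. Origin: centre of its underside; z up; x points to the spout. Belly radius 52 mm at height 30 mm, base radius 46 mm, shoulder at 108 mm, lid knob's top at 135 mm (lid and knob are fast to the body). A fixed bow handle of wire arms spans the lid in the x-z plane, arms at most 50 mm from the axis.
- pot_grip (a point): centre of the pot's wooden handle bar, 178 mm straight above the pot's origin: a flat-sided bar 70 mm long (along the pot's x), 14 mm wide (along its y), 16 mm tall; 43 mm clear between this point and the lid knob. Pot axes
- pot_spout (a point): tip of the pot's spout, 85 mm out along the pot's x and 106 mm up; the spout is 18 mm thick
- riser: fixed wooden display stand, 140 (x) by 180 (y) mm, top at 80 mm. Origin: centre of its foot. The pot starts on its -y part, the vase near its +y end
- tray: fixed dark wooden tray, 210 (x) by 150 (y) mm, floor at 8 mm, rim 14 mm high and 6 mm thick. Origin: centre of its underside. A cork disc is let in towards its +x end; the cup stands near its -x end
- spot (a point): centre of the cork disc (110 mm across, flush) on the tray floor, 40 mm along the tray's +x from its centre and 8 mm up; axes of the tray: +x points away from the end with the cup
- crate: fixed plywood crate, 82 (x) by 134 (y) mm, walls 60 mm high, floor at 8 mm, with two bays 20 mm wide (in x) centred at x = -25 and +25 mm: the saucer stands on edge in one, a square coaster in the other. Origin: centre of its underside
- saucer: white flat stoneware saucer, a round disc 116 mm across and 9 mm thick, 0.14 to 0.22 kg; origin at its centre, z along the disc's axis (normal to its faces). It stands on edge in either bay of the crate, axis about along the crate's x (either way), upright or leaning up to 13 degrees; its upper half is free above the crate walls
- coaster: white square coaster, 100 by 100 by 9 mm, origin at its centre, z normal to its faces; stands on edge in the crate's other bay and stays there
- rack: fixed wire rack, 170 (x) by 100 (y) mm, with three upright slots at x = -44, 0, +44 mm, two of them filled; a saucer stands in a slot with its axis along the rack's x. Origin: centre of its underside. Each slot is 20 mm wide between wire tines (7 mm thick, tops at 66 mm, at y = -28 and +28 mm), and two rails along x (tops at 20 mm, at y = -28 and +28 mm) carry the saucer's edge, so that its centre is then 71 mm up. Neighbouring tines are joined at the top into hoops
- free_slot (a point): centre of a saucer standing straight in the one free slot, 71 mm up, which may be any of the three (a small blank price card lies on the table under it); rack axes
- rack_saucer1: an identical saucer that already stands in one slot of the rack; origin at its centre, z along its axis
- rack_saucer2: another identical saucer in another slot of the rack
- cup: white handleless cup on the tray, 60 mm across, 60 mm high; origin: centre of its underside
- vase: glass bud vase on the stand, 46 mm across, 95 mm high; origin: centre of its underside
Mind the look-alikes: they are no part of the job. There is more than one size of the pot; the one meant has the size given above. What is shaped like the saucer but purple is not meant.

How it is judged:
By the outcome, as a careful person would: the job done as asked, in the order asked, and still so for the second after the job is handed in, with the robot touching nothing.
It also fails if it takes over 67 s, if anything falls off the work surface, if the arm or the gripper's body presses on something with over 40 N, if the wrist force passes 120 N, or if a joint passes its speed limit or range.

## Working session

There is one attempt and no reset: what is moved stays moved. The work goes in short steps, Python scripts to look and compute and a shell command to move; the robot and the scene stay as the last step left them, time stands still between calls to the robot, and variables do not carry over. Pictures are saved under pics/ and viewed, and the job is handed in when it is done.

```bash
ls; mkdir -p pics; python3 - <<'E'
from cell import arm
import cv2
print(arm.observe())
for n in ("scene","top","wrist"):
    p,d=arm.get_image(n); cv2.imwrite(f"pics/{n}0.png",p[:,:,::-1]); print(n,arm.camera_params(n))
E
```

```text
pics
{'clock': 0.0, 'joints': array([-1.37061824,  0.43520967,  0.02496217,  1.57411637, -0.01160798,
        1.13400976, -0.07508849]), 'dq': array([-0.00107687,  0.00111788,  0.00039524,  0.00135437,  0.00088125,
        0.00242789,  0.00127416]), 'joint_efforts': array([-1.35668492e-03, -6.67858601e+01,  9.84582156e-01, -3.14454925e+01,
       -6.04557549e-02,  4.33058187e-02,  1.74221432e-04]), 'position': array([0.18624829, 0.59605131, 0.22594567]), 'ee_rot': array([-4.73852372e-01, -3.10553976e+00,  2.50439243e-03]), 'force': array([ 0.28165018,  0.15871956, -0.27127279]), 'ft_torque': array([ 0.0558967 , -0.04964382, -0.01691584]), 'width': 1.0012225262341463}
scene {'fovy': 53.61558552758689, 'cx': 314.03646983276445, 'cy': 198.14500836991863, 'rvec': array([ 1.96853691,  1.49921652, -0.60226071]), 'tvec': array([-0.06102036, -0.21474902,  1.57234113])}
top {'fovy': 50.53187713457515, 'cx': 314.1805326122182, 'cy': 199.1987308334452, 'rvec': array([ 2.14526883, -2.13325217,  0.17927244]), 'tvec': array([-0.07294076,  0.50307542,  1.50179047])}
wrist {'fovy': 65.70646984690485, 'cx': 317.93148462791936, 'cy': 199.31470498361622, 'mount': array([[ 1.50563863e-04, -9.58937006e-01, -2.83619102e-01,
         7.63103123e-02],
       [ 9.99999979e-01,  1.83767409e-04, -9.04646722e-05,
        -4.91345600e-04],
       [ 1.38869869e-04, -2.83619082e-01,  9.58937014e-01,
        -1.57660872e-01],
       [ 0.00000000e+00,  0.00000000e+00,  0.00000000e+00,
         1.00000000e+00]])}
```

View pics/scene0.png

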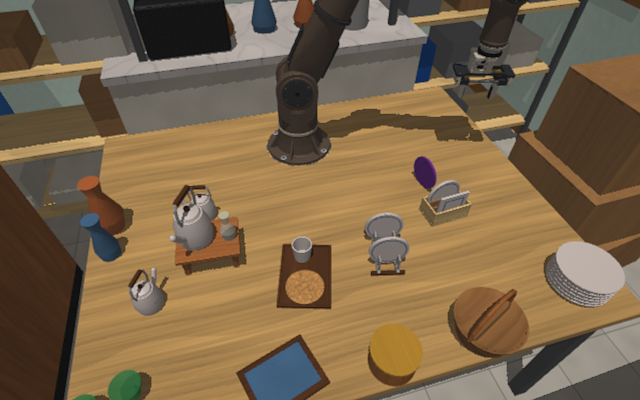

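View pics/top0.png

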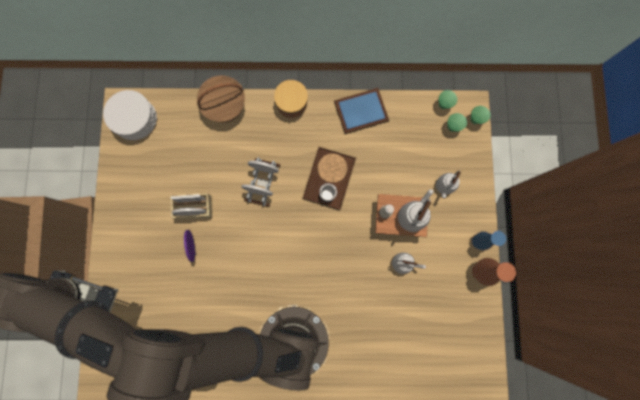

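View pics/wrist0.png

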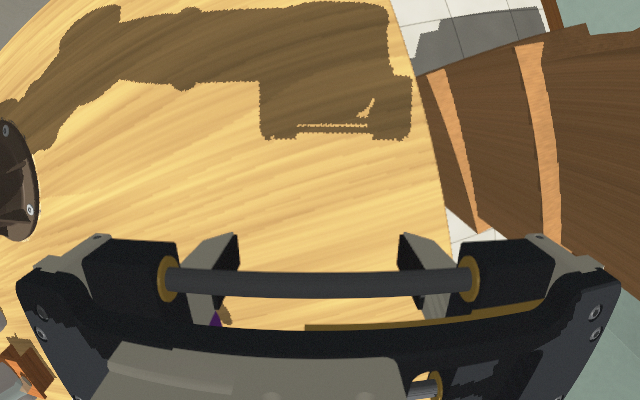

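```bash
cat > h.py <<'E'
import numpy as np, cv2
from cell import arm
from scipy.spatial.transform import Rotation as R
def ext(n):
    c=arm.camera_params(n); f=200/np.tan(np.radians(c['fovy'])/2)
    return c,f,R.from_rotvec(c['rvec']).as_matrix(),np.array(c['tvec'])
def cloud(n,d):
    c,f,Rm,t=ext(n)
    v,u=np.mgrid[0:400,0:640].astype(float)
    P=np.stack([(u-c['cx'])/f*d,(v-c['cy'])/f*d,d],-1)
    return (P-t)@Rm   # world
def wcloud(d,pos,rv):
    c=arm.camera_params('wrist'); f=200/np.tan(np.radians(c['fovy'])/2); M=np.array(c['mount'])
    v,u=np.mgrid[0:400,0:640].astype(float)
    x=u-c['cx'];y=v-c['cy'];r=np.hypot(x,y)+1e-9;th=r/f
    k=np.tan(th)/r
    P=np.stack([x*k*d,y*k*d,d],-1)
    P=P@M[:3,:3].T+M[:3,3]
    return P@R.from_rotvec(rv).as_matrix().T+np.array(pos)
def proj(n,X):
    c,f,Rm,t=ext(n); p=np.atleast_2d(X)@Rm.T+t
    return np.c_[c['cx']+f*p[:,0]/p[:,2],c['cy']+f*p[:,1]/p[:,2]]
def wproj(X,pos,rv):
    c=arm.camera_params('wrist'); f=200/np.tan(np.radians(c['fovy'])/2); M=np.array(c['mount'])
    p=(np.atleast_2d(X)-pos)@R.from_rotvec(rv).as_matrix()
    p=(p-M[:3,3])@M[:3,:3]
    r=np.hypot(p[:,0],p[:,1]);th=np.arctan2(r,p[:,2])
    return np.c_[c['cx']+f*th*p[:,0]/r,c['cy']+f*th*p[:,1]/r]
E
python3 - <<'E'
from h import *
out={}
for n in ("scene","top"):
    p,d=arm.get_image(n); out[n]=p;out[n+'d']=d
    for l in ("pot","riser","tray","spot","crate","saucer","coaster","rack","rack_saucer1","cup","vase","pot_grip","pot_spout"):
        if n=='scene' and l in('riser','tray','vase','cup','pot_spout'): continue
        try:
            ms=arm.masks_of(n,l)
        except Exception as e: print(l,e); continue
        for i,m in enumerate(ms[:4]):
            C=cloud(n,d)[m['pixels']&(d>0)]
            out[f'{n}_{l}_{i}']=m['pixels']
            print(n,l,round(m['conf'],2),np.round(m['rect']),np.round(np.median(C,0),3) if len(C) else '')
np.savez('obs0.npz',**out)
print(arm.observe()['clock'])
p=out['top'][120:290,150:490]; cv2.imwrite('pics/topcrop.png',cv2.resize(p[:,:,::-1],None,fx=2.35,fy=2.35,interpolation=cv2.INTER_CUBIC))
p=out['scene'][140:330,120:480]; cv2.imwrite('pics/scrop.png',cv2.resize(p[:,:,::-1],None,fx=2.2,fy=2.2,interpolation=cv2.INTER_CUBIC))
E
```

```text
scene pot 0.94 [190. 221.  39.  67.] [ 0.468 -0.406  0.172]
scene pot 0.67 [388. 253.  35.  46.] [0.647 0.103 0.015]
scene pot 0.64 [146. 294.  33.  49.] [ 0.588 -0.551  0.071]
scene pot 0.57 [201. 202.  34.  34.] [ 0.296 -0.373  0.076]
scene spot 0.79 [303. 278.  55.  66.] [ 0.614 -0.133  0.007]
scene crate 0.86 [445. 214.  57.  28.] [0.516 0.338 0.038]
scene saucer 0.96 [444. 192.  33.  25.] [0.46  0.371 0.086]
scene saucer 0.73 [425. 173.  26.  29.] [0.341 0.367 0.061]
scene coaster 0.55 [456. 202.  30.  24.] [0.508 0.374 0.083]
scene coaster 0.52 [384. 224.  38.  26.] [0.537 0.132 0.081]
scene rack_saucer1 0.87 [388. 250.  40.  26.] [0.623 0.113 0.079]
scene rack_saucer1 0.56 [385. 222.  35.  19.] [0.538 0.135 0.082]
scene pot_grip 0.81 [203. 201.  35.  35.] [ 0.292 -0.372  0.077]
scene pot_grip 0.75 [144. 293.  34.  48.] [ 0.587 -0.551  0.072]
scene pot_grip 0.67 [193. 219.  43.  65.] [ 0.468 -0.406  0.174]
scene pot_grip 0.26 [389. 250.  42.  26.] [0.623 0.113 0.079]
top pot 0.86 [418. 213.  34.  46.] [ 0.428 -0.399  0.188]
top pot 0.85 [450. 182.  22.  22.] [ 0.558 -0.548  0.0
[... 387 characters left out ...]
 4.] [0.448 0.365 0.095]
top coaster 0.72 [190. 198.  35.   9.] [0.496 0.374 0.096]
top rack 0.85 [263. 183.  38.  49.] [0.549 0.125 0.019]
top rack_saucer1 0.54 [259. 189.  31.  12.] [0.526 0.132 0.099]
top cup 0.7 [330. 192.  21.  19.] [ 0.533 -0.121  0.028]
top vase 0.47 [401. 217.  47.  44.] [ 0.428 -0.35   0.08 ]
top vase 0.41 [386. 214.  19.  10.] [ 0.444 -0.313  0.134]
top pot_grip 0.81 [407. 263.  34.  20.] [ 0.271 -0.381  0.079]
top pot_grip 0.73 [450. 185.  27.  23.] [ 0.557 -0.546  0.079]
top pot_spout 0.91 [407. 262.  32.  24.] [ 0.271 -0.383  0.078]
top pot_spout 0.78 [448. 183.  25.  23.] [ 0.558 -0.546  0.077]
top pot_spout 0.67 [417. 212.  35.  43.] [ 0.429 -0.399  0.188]
1.3
```

View pics/topcrop.png

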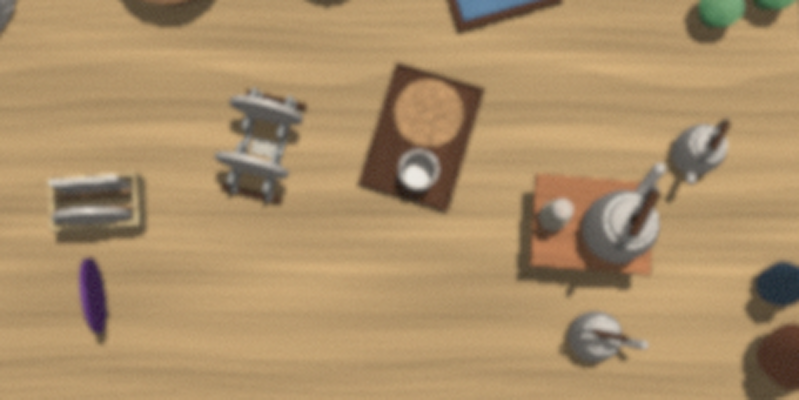

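View pics/scrop.png

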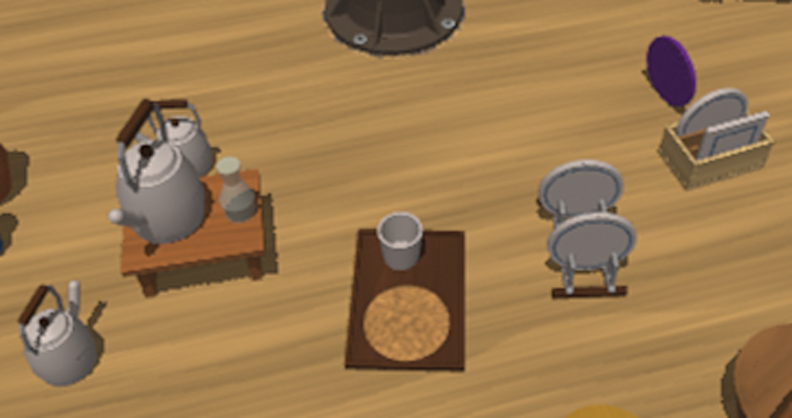

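```bash
python3 - <<'E'
from h import *
o=np.load('obs0.npz')
Cs={n:cloud(n,o[n+'d'])[o[n+'d']>0] for n in('scene','top')}
def sel(C,b): 
    m=np.ones(len(C),bool)
    for i,(l,h) in enumerate(b): m&=(C[:,i]>l)&(C[:,i]<h)
    return C[m]
def line(S):
    c=np.mean(S[:,:2],0); w,v=np.linalg.eigh(np.cov((S[:,:2]-c).T)); return c.round(4),np.degrees(np.arctan2(v[1,1],v[0,1])).round(1),np.sqrt(w).round(4)
for n,C in Cs.items():
    print(n,'table z',np.median(sel(C,[(.3,.8),(-.7,.5),(-.03,.006)])[:,2]))
    S=sel(C,[(.3,.55),(-.55,-.3),(.235,.29)]); print(' bar',len(S),line(S),S.min(0).round(3),S.max(0).round(3))
    S=sel(C,[(.3,.6),(-.55,-.3),(.15,.2)]); print(' pot upper',len(S),S.min(0).round(3),S.max(0).round(3))
    for nm,b in dict(saucers_rack1=[(.59,.67),(.02,.22),(.08,.14)],rs2=[(.48,.575),(.02,.22),(.08,.14)],crate_s=[(.42,.475),(.28,.46),(.07,.14)],coast=[(.48,.56),(.28,.46),(.07,.14)]).items():
        S=sel(C,b); 
        if len(S)>5: 
            print(' ',nm,len(S),line(S),S.min(0).round(3),S.max(0).round(3))
            c=S.mean(0);w,v=np.linalg.eigh(np.cov((S-c).T)); print('   n',v[:,0].round(3),c.round(3),np.sqrt(w).round(4))
    S=sel(C,[(.4,.8),(-.27,.0),(.0065,.012)]); print(' traytop',len(S),S.min(0).round(3),S.max(0).round(3))
p=o['top'][150:215,230:370]; cv2.imwrite('pics/t1.png',cv2.resize(p[:,:,::-1],None,fx=5.6,fy=5.6,interpolation=cv2.INTER_CUBIC))
p=o['scene'][200:320,260:430]; cv2.imwrite('pics/s1.png',cv2.resize(p[:,:,::-1],None,fx=4.6,fy=4.6,interpolation=cv2.INTER_CUBIC))
E
```

```text
scene table z -0.001538749335895862
 bar 201 (array([ 0.4437, -0.4108]), np.float64(149.4), array([0.0037, 0.0255])) [ 0.398 -0.434  0.235] [ 0.48  -0.386  0.269]
 pot upper 1020 [ 0.399 -0.459  0.15 ] [ 0.519 -0.304  0.2  ]
  saucers_rack1 399 (array([0.6225, 0.1129]), np.float64(76.0), array([0.0025, 0.0283])) [0.602 0.06  0.08 ] [0.638 0.168 0.13 ]
   n [ 0.968 -0.242  0.058] [0.622 0.113 0.104] [0.0023 0.0142 0.0283]
  rs2 370 (array([0.5368, 0.1325]), np.float64(76.5), array([0.0026, 0.0282])) [0.516 0.079 0.08 ] [0.552 0.187 0.131]
   n [ 0.97  -0.235  0.057] [0.537 0.133 0.104] [0.0025 0.0139 0.0282]
  crate_s 313 (array([0.4598, 0.371 ]), np.float64(93.5), array([0.0024, 0.029 ])) [0.45  0.318 0.07 ] [0.468 0.431 0.125]
   n [0.997 0.06  0.051] [0.46  0.371 0.096] [0.0023 0.0154 0.029 ]
  coast 262 (array([0.5069, 0.3776]), np.float64(94.0), array([0.0024, 0.0301])) [0.495 0.328 0.07 ] [0.514 0.431 0.11 ]
   n [0.994 0.068 0.081] [0.507 0.378 0.092] [0.0023 0.0117 0.0301]
 traytop 1769 [ 0.473 -0.27   0.007] [ 0.8   -0.026  0.012]
top table z -6.099687690726113e-05
 bar 127 (
[... 311 characters left out ...]
 0.973 -0.218 -0.081] [0.612 0.112 0.109] [0.0025 0.0155 0.0303]
  rs2 132 (array([0.5267, 0.1312]), np.float64(77.1), array([0.003 , 0.0305])) [0.513 0.079 0.08 ] [0.544 0.19  0.135]
   n [ 0.972 -0.218 -0.087] [0.527 0.131 0.111] [0.0027 0.0151 0.0306]
  crate_s 140 (array([0.4492, 0.3698]), np.float64(95.1), array([0.0028, 0.0305])) [0.442 0.318 0.07 ] [0.459 0.43  0.127]
   n [ 0.992  0.094 -0.081] [0.449 0.37  0.103] [0.0025 0.0162 0.0307]
  coast 133 (array([0.4969, 0.3772]), np.float64(94.7), array([0.0031, 0.0293])) [0.49  0.329 0.07 ] [0.506 0.428 0.115]
   n [ 0.987  0.08  -0.137] [0.497 0.377 0.099] [0.0026 0.0121 0.0293]
 traytop 1225 [ 0.401 -0.268  0.007] [ 0.799 -0.001  0.012]
```

```bash
python3 - <<'E'
from h import *
o=np.load('obs0.npz')
# cork by colour in top/scene, intersect with plane z=.008 via ray
def onplane(n,uv,z):
    c,f,Rm,t=ext(n); uv=np.atleast_2d(uv).astype(float)
    r=np.c_[(uv[:,0]-c['cx'])/f,(uv[:,1]-c['cy'])/f,np.ones(len(uv))]@Rm
    O=-Rm.T@t; k=(z-O[2])/r[:,2]; return O+r*k[:,None]
for n,(u0,u1,v0,v1) in dict(top=(300,362,145,212),scene=(272,338,240,312)).items():
    p=o[n]; hsv=cv2.cvtColor(p,cv2.COLOR_RGB2HSV)
    # dark tray mask
    g=p.max(2); m=np.zeros_like(g); m[v0:v1,u0:u1]=1
    tr=((g<110)&(m>0)).astype(np.uint8)
    cs,_=cv2.findContours(tr,cv2.RETR_EXTERNAL,cv2.CHAIN_APPROX_NONE); c=max(cs,key=cv2.contourArea)
    h=cv2.convexHull(c)[:,0]; W=onplane(n,h,.014)[:,:2].astype(np.float32)
    r=cv2.minAreaRect(W); print(n,'tray',r)
    fill=np.zeros_like(g); cv2.fillConvexPoly(fill,h,1)
    ck=((g>120)&(hsv[...,1]>60)&(cv2.erode(fill,np.ones((5,5)))>0)).astype(np.uint8)
    nn,lab,st,ce=cv2.connectedComponentsWithStats(ck); i=1+np.argmax(st[1:,4]); print(st[i],ce[i])
    cc,_=cv2.findContours((lab==i).astype(np.uint8),cv2.RETR_EXTERNAL,cv2.CHAIN_APPROX_NONE)
    Wc=onplane(n,cv2.convexHull(max(cc,key=cv2.contourArea))[:,0],.008)[:,:2].astype(np.float32)
    print(' cork circ',cv2.minEnclosingCircle(Wc),cv2.fitEllipse(Wc*1000))
E
```

```text
top tray ((0.5876249074935913, -0.12432900071144104), (0.14293618500232697, 0.21058279275894165), 73.13667297363281)
[317 153  31  31 715] [332.15104895 167.7958042 ]
 cork circ ((0.6289544105529785, -0.13758164644241333), 0.058958157896995544) ((629.0631103515625, -137.1208038330078), (113.16761779785156, 116.05094146728516), 86.23721313476562)
scene tray ((0.5981912612915039, -0.1289060413837433), (0.14680112898349762, 0.2130843698978424), 73.09367370605469)
[ 285  270   39   34 1058] [304.28544423 286.50094518]
 cork circ ((0.6316733360290527, -0.13839176297187805), 0.05575566738843918) ((632.0506591796875, -138.42039489746094), (110.21918487548828, 110.39439392089844), 137.4441680908203)
```

View pics/t1.png

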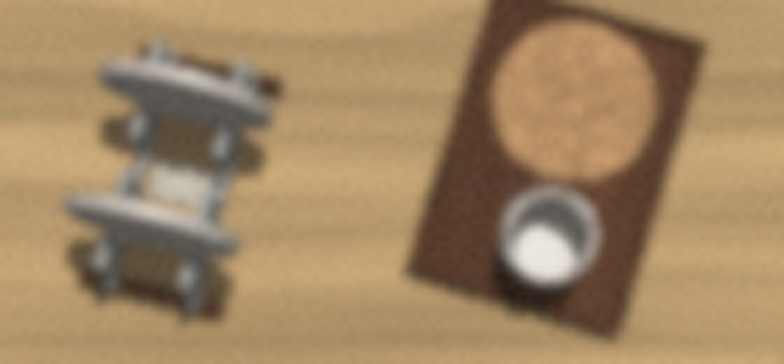

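View pics/s1.png

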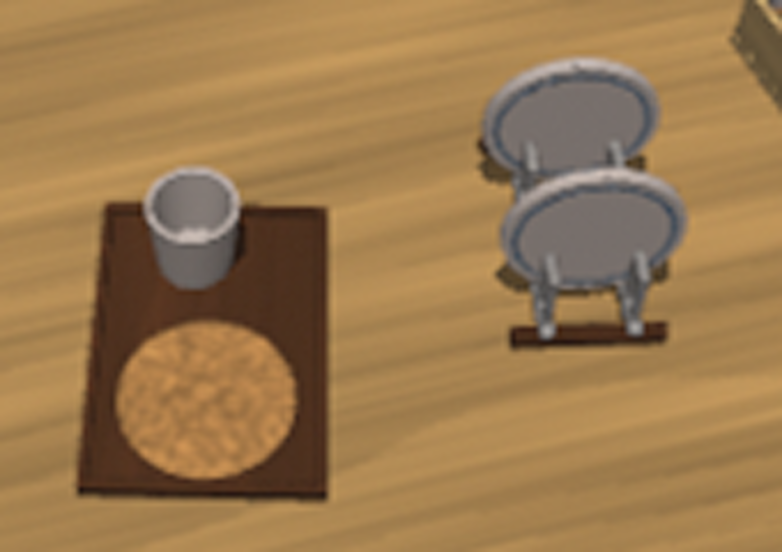

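```bash
cat >> h.py <<'E'
def plan(target,yaw_y=None,verbose=True):
    """target world TCP, yaw_y = world angle(deg) of tool y; tool z straight down. prints tool shift and turn (tool axes)"""
    s=arm.observe(); Rc=R.from_rotvec(s['ee_rot']).as_matrix()
    d=Rc.T@(np.array(target)-s['position'])
    print('t',round(float(s['clock']),2),'pos',s['position'].round(4),'F',s['force'].round(2),'w',round(float(s['width'])*.0918,4),'tool y yaw',np.degrees(np.arctan2(Rc[1,1],Rc[0,1])).round(2),'tool z',Rc[:,2].round(4))
    print('shift tool',d.round(4),'norm',np.linalg.norm(d).round(4))
    if yaw_y is not None:
        a=np.radians(yaw_y); y=np.array([np.cos(a),np.sin(a),0]); z=np.array([0,0,-1.]); x=np.cross(y,z)
        Rt=np.c_[x,y,z]; print('turn deg',np.degrees(R.from_matrix(Rc.T@Rt).as_rotvec()).round(2))
E
python3 -m pendant '[[[-0.0448,-0.038,-0.0134],[0,0,0],0.09],[[-0.0448,-0.038,-0.0134],[0,0,0],0.09],[[-0.0448,-0.038,-0.0134],[0,0,0],0.09],[[-0.0448,-0.038,-0.0134],[0,0,0],0.09],[[-0.0448,-0.038,-0.0134],[0,0,0],0.09],[[-0.0448,-0.038,-0.0134],[0,0,0],0.09],[[-0.0448,-0.038,-0.0134],[0,0,0],0.09],[[-0.0448,-0.038,-0.0134],[0,0,0],0.09],[[-0.0448,-0.038,-0.0134],[0,0,0],0.09],[[-0.0448,-0.038,-0.0134],[0,0,0],0.09]]'
python3 - <<'E'
from h import *
plan([.436,-.41,.37],60)
E
```

```text
clock: 2.55
position: [0.5014, 0.0985, 0.3615]
ee_rot: [0.473, 3.105, 0.001]
force: [0.6, 0.5, -0.4]
width: 0.977
t 2.55 pos [0.5014 0.0985 0.3615] F [ 0.63  0.46 -0.4 ] w 0.0897 tool y yaw 72.66 tool z [ 8.e-04  6.e-04 -1.e+00]
shift tool [-0.0891 -0.5049 -0.0088] norm 0.5128
turn deg [ 0.05  0.03 12.66]
```

```bash
python3 - <<'E'
from h import *
s=arm.observe(); p,d=arm.get_image('wrist'); np.savez('w1.npz',p=p,d=d,pos=s['position'],rv=s['ee_rot']); cv2.imwrite('pics/w1.png',p[:,:,::-1])
E
python3 -m pendant '[[[-0.009,-0.0505,-0.001],[0,0,0],0.09],[[-0.009,-0.0505,-0.001],[0,0,0],0.09],[[-0.009,-0.0505,-0.001],[0,0,0],0.09],[[-0.009,-0.0505,-0.001],[0,0,0],0.09],[[-0.009,-0.0505,-0.001],[0,0,0],0.09],[[-0.009,-0.0505,-0.001],[0,0,0],0.09],[[-0.009,-0.0505,-0.001],[0,0,0],0.09],[[-0.009,-0.0505,-0.001],[0,0,0],0.09],[[-0.009,-0.0505,-0.001],[0,0,6.3],0.09],[[-0.009,-0.0505,-0.001],[0,0,6.3],0.09]]'
python3 - <<'E'
from h import *
s=arm.observe(); p,d=arm.get_image('wrist'); np.savez('w2.npz',p=p,d=d,pos=s['position'],rv=s['ee_rot']); cv2.imwrite('pics/w2.png',p[:,:,::-1])
print(s['position'],s['dq'].round(2))
E
```

```text
clock: 3.85
position: [0.4306, -0.4087, 0.3706]
ee_rot: [0.816, 3.034, 0.0]
force: [1.5, 0.1, 0.0]
width: 0.981
[ 0.43060892 -0.40870506  0.37062857] [ 0.71  0.45  0.28 -0.47 -0.37  0.2   0.04]
```

View pics/w1.png

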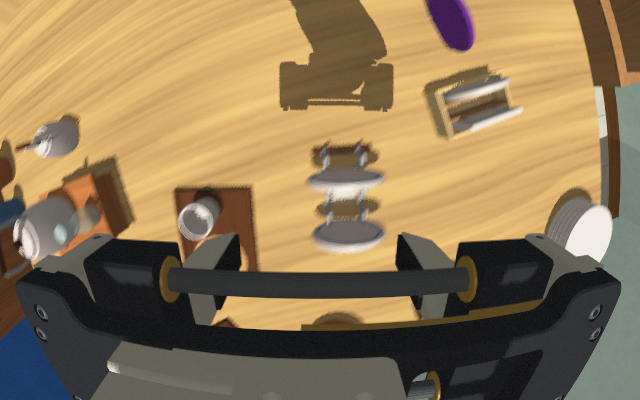

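View pics/w2.png

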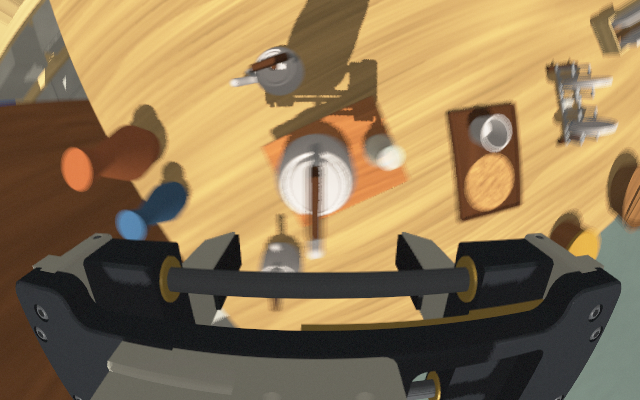

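```bash

python3 -m pendant '[[[0,0,0],[0,0,0],0.06],[[0,0,0],[0,0,0],0.06],[[0,0,0],[0,0,0],0.06]]'
python3 - <<'E'
from h import *
s=arm.observe(); p,d=arm.get_image('wrist'); np.savez('w3.npz',p=p,d=d,pos=s['position'],rv=s['ee_rot']); cv2.imwrite('pics/w3.png',p[:,:,::-1])
print(s['position'],s['dq'].round(3))
C=wcloud(d,s['position'],s['ee_rot']); 
def sel(b):
    m=(d>0)&(d<1.5)
    for i,(l,h) in enumerate(b): m=m&(C[...,i]>l)&(C[...,i]<h)
    m[232:]=False
    return m
m=sel([(.3,.56),(-.55,-.3),(.256,.285)]); S=C[m]
c,(w,h),a=cv2.minAreaRect(S[:,:2].astype(np.float32)); print('bar',len(S),c,w,h,a,S.mean(0).round(4),S.min(0),S.max(0), 'ztop',np.median(S[:,2]))
m=sel([(.3,.56),(-.55,-.3),(.2,.225)]);print('knob',C[m].mean(0),m.sum())
m=sel([(.3,.8),(-.7,.4),(-.02,.02)]);print('table',np.median(C[m][:,2]))
E
```

```text
clock: 4.28
position: [0.4313, -0.4062, 0.3707]
ee_rot: [0.808, 3.036, 0.001]
force: [-0.1, -0.1, -0.1]
width: 0.707
[ 0.43130369 -0.40622514  0.37074543] [-0.001  0.001  0.006 -0.002 -0.     0.001  0.001]
bar 1072 (0.4308149516582489, -0.4079146683216095) 0.013708062469959259 0.06510323286056519 60.493438720703125 [ 0.4303 -0.4074  0.2646] [ 0.40201597 -0.4291826   0.25608554] [ 0.46251189 -0.38873842  0.26787669] ztop 0.2650826980026482
knob [ 0.43266309 -0.40863595  0.20248196] 296
table -0.00023085340773881802
```

View pics/w3.png

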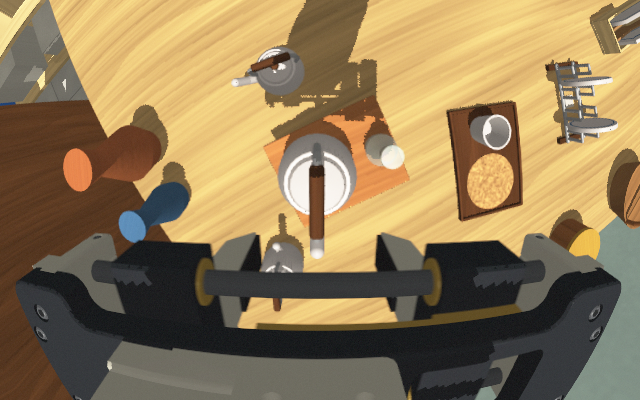

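```bash

python3 -m pendant '[[[-0.001,-0.0015,0.03],[0,0,0],0.05],[[0,0,0.035],[0,0,0],0.045],[[0,0,0.03],[0,0,0],0.04],[[0,0,0.02],[0,0,0],0.04],[[0,0,0.0125],[0,0,0],0.04],[[0,0,0.004],[0,0,0],0.04],[[0,0,0],[0,0,0],0.04]]'
python3 - <<'E'
from h import *
plan([.4315,-.408,.239],60.3)
s=arm.observe(); p,d=arm.get_image('wrist'); cv2.imwrite('pics/w4.png',p[:,:,::-1])
E
```

```text
clock: 5.2
position: [0.4307, -0.4095, 0.2397]
ee_rot: [0.811, 3.034, -0.0]
force: [0.4, -0.8, 0.1]
width: 0.431
t 5.2 pos [ 0.4307 -0.4095  0.2397] F [ 0.37 -0.75  0.09] w 0.0396 tool y yaw 60.06 tool z [ 5.e-04 -3.e-04 -1.e+00]
shift tool [0.0001 0.0016 0.0007] norm 0.0018
turn deg [ 0.    0.03 -0.24]
```

View pics/w4.png

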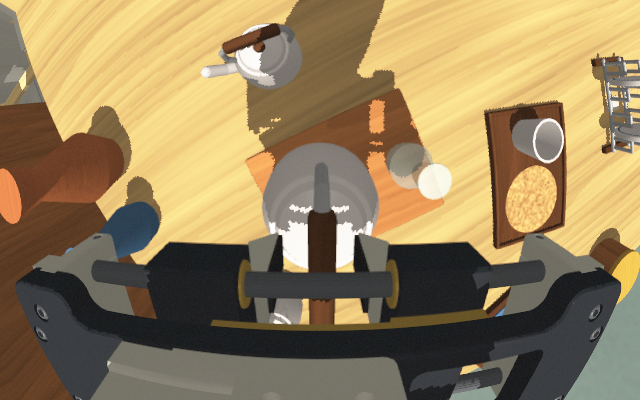

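```bash

python3 -m pendant '[[[0,0.0005,0],[0,0,0],0.025],[[0,0,0],[0,0,0],0.016],[[0,0,0],[0,0,0],0.005],[[0,0,0],[0,0,0],0.0],[[0,0,0],[0,0,0],0.0]]' 35
python3 -m pendant '[[[0,0,-0.004],[0,0,0],0.0],[[0,0,-0.006],[0,0,0],0.0],[[0,0,-0.01],[0,0,0],0.0],[[0,0,-0.01],[0,0,0],0.0],[[0,0,0],[0,0,0],0.0]]' 35
python3 - <<'E'
from h import *
plan([.631,-.138,.285],73.1)
s=arm.observe(); p,d=arm.get_image('wrist'); cv2.imwrite('pics/w5.png',p[:,:,::-1])
E
```

```text
clock: 5.88
position: [0.4311, -0.4087, 0.2394]
ee_rot: [0.811, 3.035, 0.001]
force: [0.9, 2.1, 2.3]
width: 0.148
clock: 6.5
position: [0.4311, -0.4096, 0.2704]
ee_rot: [0.812, 3.033, -0.001]
force: [0.5, 0.8, -6.5]
width: 0.149
t 6.5 pos [ 0.4311 -0.4096  0.2704] F [ 0.5   0.75 -6.47] w 0.0137 tool y yaw 60.04 tool z [ 0.0016 -0.0013 -1.    ]
shift tool [-0.0376  0.3351 -0.0146] norm 0.3375
turn deg [ -0.03   0.12 -13.06]
```

View pics/w5.png

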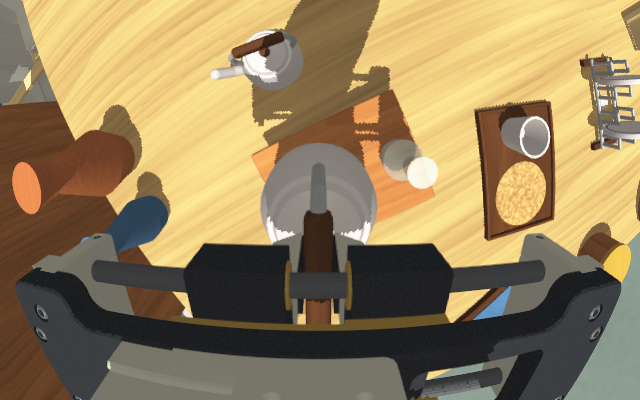

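```bash

python3 -m pendant '[[[0,0,-0.015],[0,0,0],0.0],[[0,0,-0.025],[0,0,0],0.0],[[0,0,-0.03],[0,0,0],0.0],[[0,0,-0.025],[0,0,0],0.0],[[0,0,-0.01],[0,0,0],0.0]]' 35
python3 - <<'E'
from h import *
w=np.load('w3.npz');p=w['p'];d=w['d'];C=wcloud(d,w['pos'],w['rv'])
hsv=cv2.cvtColor(p,cv2.COLOR_RGB2HSV); print(hsv[180,490],p[180,490],p[150,463])
m=np.zeros((400,640),np.uint8); m[140:220,455:525]=1
g=p.max(2)
tr=((g<130)&(C[...,2]>.002)&(C[...,2]<.03)); M0=np.zeros_like(m); M0[95:225,440:530]=1
ck=((g>150)&(hsv[...,1]>60)&(m>0)).astype(np.uint8)
ck=cv2.morphologyEx(ck,cv2.MORPH_CLOSE,np.ones((3,3)))
n,l,st,ce=cv2.connectedComponentsWithStats(ck);
for i in range(1,n):
    if st[i,4]>300:
        S=C[l==i]; c,_=cv2.findContours((l==i).astype(np.uint8),cv2.RETR_EXTERNAL,cv2.CHAIN_APPROX_NONE)
        K=C[max(c,key=len)[:,0,1],max(c,key=len)[:,0,0]]
        print(st[i],S.mean(0),cv2.fitEllipse((K[:,:2]*1000).astype(np.float32)), np.median(S[:,2]))
tt=(tr&(M0>0)); T=C[tt]; print('tray',len(T),cv2.minAreaRect(T[:,:2].astype(np.float32)),np.percentile(T[:,2],[5,50,95]))
plan([.631,-.138,.285],73.1)
E
```

```text
clock: 7.18
position: [0.4309, -0.4096, 0.3762]
ee_rot: [0.812, 3.033, -0.002]
force: [0.5, -0.5, -7.7]
width: 0.148
[ 20 130 248] [248 206 122] [115  69  43]
[470 140  55  80 684] [ 6.97896570e-01 -1.00005670e-01  4.96640214e-04] ((790.2579956054688, -69.208251953125), (137.24908447265625, 179.53457641601562), 0.0) -0.00035250540437450906
[ 467  153   47   56 2052] [ 0.63028735 -0.13973273  0.00965449] ((632.6019897460938, -137.9547882080078), (109.04356384277344, 109.8259506225586), 97.68600463867188) 0.008143966881739378
tray 4049 ((0.5921393036842346, -0.12688831984996796), (0.15050308406352997, 0.21050520241260529), 72.99561309814453) [0.00603109 0.00807062 0.01447804]
t 7.17 pos [ 0.4309 -0.4096  0.3762] F [ 0.53 -0.49 -7.69] w 0.0136 tool y yaw 60.03 tool z [ 0.002  -0.0017 -1.    ]
shift tool [-0.0374  0.3353  0.0911] norm 0.3495
turn deg [ -0.05   0.14 -13.07]
```

```bash

python3 -m pendant '[[[-0.002,0.02,0],[0,0,0],0.0],[[-0.004,0.035,0],[0,0,0],0.0],[[-0.005,0.045,0],[0,0,0],0.0],[[-0.005,0.045,0],[0,0,0],0.0],[[-0.005,0.045,0],[0,0,0],0.0],[[-0.005,0.045,0],[0,0,0],0.0],[[-0.005,0.045,0],[0,0,0],0.0],[[-0.004,0.035,0],[0,0,0],0.0],[[-0.002,0.02,0],[0,0,-6],0.0],[[0,0,0],[0,0,-7],0.0]]' 35
python3 -m pendant '[[[0,0,0.03],[0,0,0],0.0],[[0,0,0.04],[0,0,0],0.0],[[0,0,0.03],[0,0,0],0.0],[[0,0,0.02],[0,0,0],0.0],[[0,0,0],[0,0,0],0.0]]' 35
python3 - <<'E'
from h import *
plan([.6312,-.1383,.1674],73.0)
E
```

```text
clock: 8.43
position: [0.6312, -0.1327, 0.3722]
ee_rot: [-0.449, -3.106, -0.002]
force: [-1.7, -1.4, -6.6]
width: 0.151
clock: 9.05
position: [0.6287, -0.1354, 0.2516]
ee_rot: [-0.461, -3.102, -0.001]
force: [-1.0, 0.3, -7.2]
width: 0.151
t 9.05 pos [ 0.6287 -0.1354  0.2516] F [-0.95  0.27 -7.2 ] w 0.0138 tool y yaw 73.1 tool z [-0.0053  0.0014 -1.    ]
shift tool [-0.0037 -0.0021  0.0842] norm 0.0843
turn deg [-0.01 -0.31  0.1 ]
```

```bash

python3 -m pendant '[[[-0.0035,-0.002,0.03],[0,0,0],0.0],[[0,0,0.025],[0,0,0],0.0],[[0,0,0.012],[0,0,0],0.0],[[0,0,0],[0,0,0],0.0],[[0,0,0],[0,0,0],0.0]]' 35
python3 - <<'E'
from h import *
plan([.6312,-.1383,.1674],73.0)
for n in('scene','wrist'):
    p,d=arm.get_image(n); s=arm.observe()
    if n=='scene': p2=cv2.resize(p[170:320,230:430],None,fx=4,fy=4,interpolation=cv2.INTER_CUBIC)
    else: p2=p
    cv2.imwrite(f'pics/{n}6.png',p2[:,:,::-1])
    np.savez(f'{n}6.npz',p=p,d=d,pos=s['position'],rv=s['ee_rot'])
E
```

```text
clock: 9.68
position: [0.6336, -0.1403, 0.1886]
ee_rot: [0.463, 3.105, 0.0]
force: [-0.2, 0.3, -6.3]
width: 0.152
t 9.68 pos [ 0.6336 -0.1403  0.1886] F [-0.25  0.34 -6.32] w 0.0139 tool y yaw 73.05 tool z [ 1.9e-03 -3.0e-04 -1.0e+00]
shift tool [0.0029 0.0012 0.0212] norm 0.0214
turn deg [0.02 0.11 0.05]
```

View pics/scene6.png

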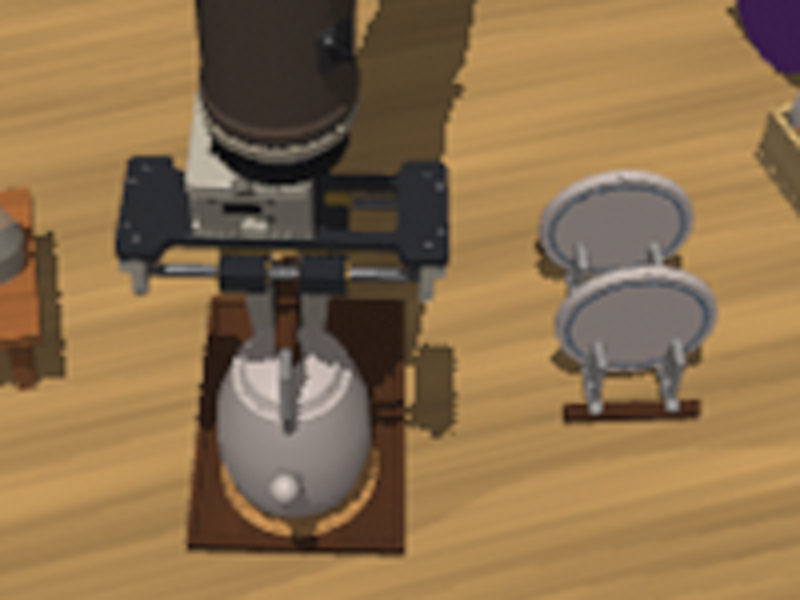

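View pics/wrist6.png

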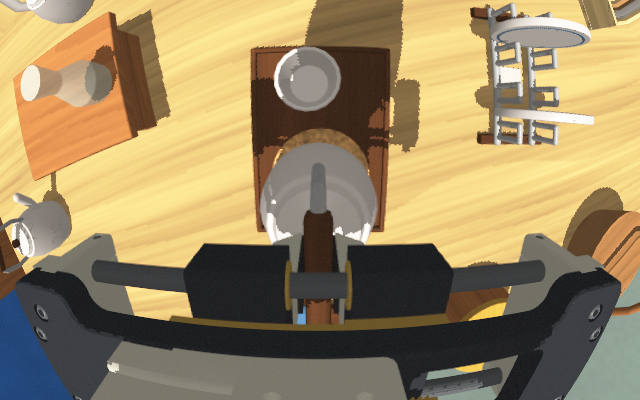

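```bash

python3 -m pendant '[[[0,0,0],[0,0,0],0.0],[[0,0,0],[0,0,0],0.0],[[0,0,0],[0,0,0],0.0],[[0,0,0],[0,0,0],0.0]]' 35
python3 - <<'E'
from h import *
plan([.6312,-.1383,.1674],73.0)
w=np.load('wrist6.npz'); s=w
C=wcloud(w['d'],w['pos'],w['rv']); d=w['d']
ty=R.from_rotvec(w['rv']).as_matrix()
L=(C-w['pos'])@ty
# pot body: points with L within 0.06 of axis, z in tool between
v,u=np.mgrid[0:400,0:640]
m=(d>0)&(v<235)&(u>255)&(u<385)&(C[...,2]<.15)&(C[...,2]>.035)&(np.hypot(L[...,0],L[...,1])<.075)
P=C[m]; print(len(P))
# cross-check model: lower body surface of revolution; fit circle centre per height slice
for z0 in np.arange(.04,.15,.015):
    S=P[abs(P[:,2]-z0)<.006]
    if len(S)>30:
        A=np.c_[2*S[:,:2],np.ones(len(S))]; q=np.linalg.lstsq(A,(S[:,:2]**2).sum(1),rcond=None)[0]
        print(z0.round(3),len(S),q[:2].round(4),np.sqrt(q[2]+q[0]**2+q[1]**2).round(4))
E
```

```text
clock: 10.28
position: [0.6328, -0.1401, 0.1872]
ee_rot: [-0.463, -3.107, -0.0]
force: [0.8, -0.1, -6.8]
width: 0.152
t 10.28 pos [ 0.6328 -0.1401  0.1872] F [ 0.84 -0.14 -6.83] w 0.0139 tool y yaw 73.05 tool z [-0.  0. -1.]
shift tool [0.0021 0.0013 0.0198] norm 0.02
turn deg [ 0.   -0.    0.05]
7406
0.07 183 [ 0.6386 -0.142 ] 0.0512
0.085 198 [ 0.6388 -0.1422] 0.0506
0.1 673 [ 0.6383 -0.142 ] 0.0485
0.115 986 [ 0.6382 -0.142 ] 0.0443
0.13 1154 [ 0.6376 -0.1418] 0.0387
0.145 2579 [ 0.633  -0.1404] 0.023
```

```bash

python3 - <<'E'
from h import *
w=np.load('w3.npz')
C=wcloud(w['d'],w['pos'],w['rv']); d=w['d']
v,u=np.mgrid[0:400,0:640]
m=(d>0)&(v<235)&(np.hypot(C[...,0]-.432,C[...,1]+.408)<.07)
P=C[m]
for z0 in np.arange(.11,.225,.012):
    S=P[abs(P[:,2]-z0)<.006]
    if len(S)>30:
        A=np.c_[2*S[:,:2],np.ones(len(S))]; q=np.linalg.lstsq(A,(S[:,:2]**2).sum(1),rcond=None)[0]
        print(z0.round(3),len(S),q[:2].round(4),np.sqrt(q[2]+q[0]**2+q[1]**2).round(4))
# current scene view: pot visible, circle fits from scene + top
w=np.load('scene6.npz');d=w['d'];C=cloud('scene',d)
o=np.load('obs0.npz');C0=cloud('scene',o['scened'])
for nm,Cx,dd,c,zo in(('before',C0,o['scened'],(.432,-.408),.08),('now',C,d,(.636,-.141),.0278)):
    P=Cx[(dd>0)&(np.hypot(Cx[...,0]-c[0],Cx[...,1]-c[1])<.065)]
    for h in np.arange(.02,.11,.015):
        S=P[abs(P[:,2]-zo-h)<.006]
        if len(S)>30:
            A=np.c_[2*S[:,:2],np.ones(len(S))]; q=np.linalg.lstsq(A,(S[:,:2]**2).sum(1),rcond=None)[0]
            print(nm,h.round(3),len(S),q[:2].round(4),np.sqrt(q[2]+q[0]**2+q[1]**2).round(4))
E
```

```text
0.11 35 [ 0.4567 -0.4171] 0.0716
0.122 64 [ 0.4359 -0.4108] 0.051
0.134 79 [ 0.436  -0.4109] 0.0506
0.146 143 [ 0.4357 -0.4108] 0.0494
0.158 464 [ 0.4361 -0.4109] 0.0472
0.17 433 [ 0.4359 -0.4108] 0.0433
0.182 904 [ 0.435  -0.4104] 0.0373
0.194 1682 [ 0.4351 -0.4104] 0.0272
0.206 272 [ 0.4359 -0.4108] 0.0146
before 0.02 60 [ 0.4383 -0.4097] 0.0483
before 0.035 104 [ 0.4367 -0.4101] 0.0511
before 0.05 95 [ 0.4378 -0.4097] 0.0496
before 0.065 123 [ 0.4386 -0.4104] 0.0485
before 0.08 177 [ 0.4376 -0.4098] 0.0456
before 0.095 143 [ 0.4376 -0.41  ] 0.041
now 0.02 42 [ 0.6396 -0.141 ] 0.0492
now 0.035 76 [ 0.6393 -0.1413] 0.0512
now 0.05 84 [ 0.6391 -0.1413] 0.0507
now 0.065 93 [ 0.6392 -0.1411] 0.0498
now 0.08 169 [ 0.6413 -0.1419] 0.0453
now 0.095 151 [ 0.6397 -0.1412] 0.0415
```

```bash

python3 -m pendant '[[[0.0035,0.0006,0.004],[0,0,0],0.0],[[0.0036,0.0006,0.004],[0,0,0],0.0],[[0,0,0.004],[0,0,0],0.0],[[0,0,0.002],[0,0,0],0.0],[[0,0,0],[0,0,0],0.0],[[0,0,0],[0,0,0],0.0]]' 35
python3 - <<'E'
from h import *
plan([.6263,-.1367,.1674],73.0)
w=arm.observe(); p,d=arm.get_image('wrist')
C=wcloud(d,w['position'],w['ee_rot'])
v,u=np.mgrid[0:400,0:640]
P=C[(d>0)&(v<235)&(np.hypot(C[...,0]-.632,C[...,1]+.139)<.065)]
for z0 in np.arange(.05,.14,.015):
    S=P[abs(P[:,2]-z0)<.006]
    if len(S)>30:
        A=np.c_[2*S[:,:2],np.ones(len(S))]; q=np.linalg.lstsq(A,(S[:,:2]**2).sum(1),rcond=None)[0]
        print(z0.round(3),len(S),q[:2].round(4),np.sqrt(q[2]+q[0]**2+q[1]**2).round(4))
E
```

```text
clock: 11.02
position: [0.6265, -0.137, 0.1733]
ee_rot: [0.463, 3.107, -0.0]
force: [-0.2, 0.1, -6.3]
width: 0.15
t 11.03 pos [ 0.6265 -0.137   0.1733] F [-0.17  0.11 -6.29] w 0.0137 tool y yaw 73.04 tool z [ 2.e-04 -1.e-04 -1.e+00]
shift tool [0.0003 0.0002 0.0059] norm 0.006
turn deg [-0.    0.01  0.04]
0.05 162 [ 0.631  -0.1386] 0.0512
0.065 209 [ 0.6313 -0.1387] 0.0506
0.08 362 [ 0.6308 -0.1386] 0.0492
0.095 972 [ 0.6312 -0.1388] 0.0461
0.11 965 [ 0.6312 -0.1387] 0.0413
0.125 2641 [ 0.6293 -0.1383] 0.0316
0.14 363 [ 0.6124 -0.133 ] 0.0201
```

Axis on target at (0.631, −0.1387). Lowering gently to contact.

```bash

python3 -m pendant '[[[0,0,0.0025],[0,0,0],0.0],[[0,0,0.0015],[0,0,0],0.0],[[0,0,0.001],[0,0,0],0.0],[[0,0,0],[0,0,0],0.0]]' 35
python3 -m pendant '[[[0,0,0.001],[0,0,0],0.0],[[0,0,0],[0,0,0],0.0]]' 35
```

```text
clock: 11.58
position: [0.6263, -0.1369, 0.1681]
ee_rot: [-0.463, -3.107, -0.0]
force: [0.2, 0.2, -6.8]
width: 0.151
clock: 11.82
position: [0.6265, -0.1369, 0.1674]
ee_rot: [0.463, 3.107, 0.0]
force: [-1.2, 1.4, -5.2]
width: 0.146
```

```bash

python3 -m pendant '[[[0,0,0.0007],[0,0,0],0.0],[[0,0,0],[0,0,0],0.0]]' 35
python3 -m pendant '[[[0,0,0.0007],[0,0,0],0.0],[[0,0,0],[0,0,0],0.0]]' 35
```

```text
clock: 12.08
position: [0.6268, -0.1369, 0.1674]
ee_rot: [0.463, 3.106, 0.001]
force: [-2.2, 1.0, 4.8]
width: 0.145
clock: 12.32
position: [0.627, -0.137, 0.1674]
ee_rot: [0.463, 3.105, 0.001]
force: [-4.5, 1.9, 11.4]
width: 0.146
```

```bash

python3 -m pendant '[[[0,0,-0.001],[0,0,0],0.012],[[0,0,0],[0,0,0],0.016],[[0,0,0],[0,0,0],0.025],[[0,0,0],[0,0,0],0.04],[[0,0,0],[0,0,0],0.04]]' 10
python3 -m pendant '[[[0,0,-0.015],[0,0,0],0.04],[[0,0,-0.03],[0,0,0],0.04],[[0,0,-0.045],[0,0,0],0.04],[[0,0,-0.045],[0,0,0],0.04],[[0,0,-0.025],[0,0,0],0.04],[[0,0,0],[0,0,0],0.04]]'
python3 - <<'E'
from h import *
for n in('scene','wrist'):
    s=arm.observe(); p,d=arm.get_image(n)
    np.savez(f'{n}7.npz',p=p,d=d,pos=s['position'],rv=s['ee_rot'])
    p2=cv2.resize(p[170:320,230:430],None,fx=4,fy=4,interpolation=cv2.INTER_CUBIC) if n=='scene' else p
    cv2.imwrite(f'pics/{n}7.png',p2[:,:,::-1])
w=s
C=wcloud(d,w['position'],w['ee_rot'])
v,u=np.mgrid[0:400,0:640]
P=C[(d>0)&(v<235)&(np.hypot(C[...,0]-.632,C[...,1]+.139)<.065)]
for z0 in np.arange(.05,.14,.015):
    S=P[abs(P[:,2]-z0)<.006]
    if len(S)>30:
        A=np.c_[2*S[:,:2],np.ones(len(S))]; q=np.linalg.lstsq(A,(S[:,:2]**2).sum(1),rcond=None)[0]
        print(z0.round(3),len(S),q[:2].round(4),np.sqrt(q[2]+q[0]**2+q[1]**2).round(4))
plan([.455,.371,.30],4.5)
E
```

```text
clock: 12.95
position: [0.6264, -0.137, 0.1668]
ee_rot: [0.463, 3.107, -0.0]
force: [0.2, -0.6, 0.6]
width: 0.416
clock: 13.7
position: [0.6273, -0.1377, 0.3301]
ee_rot: [0.463, 3.102, -0.0]
force: [-0.6, -0.3, -0.4]
width: 0.438
0.05 59 [ 0.6299 -0.1383] 0.0502
0.065 75 [ 0.631  -0.1385] 0.0502
0.08 287 [ 0.6311 -0.1385] 0.0484
0.095 405 [ 0.6312 -0.1386] 0.0445
0.11 786 [ 0.6301 -0.1382] 0.0374
0.125 1440 [ 0.6301 -0.1382] 0.024
t 13.8 pos [ 0.6262 -0.1369  0.327 ] F [-1.01 -1.39  0.23] w 0.04 tool y yaw 73.04 tool z [ 4.e-04  1.e-04 -1.e+00]
shift tool [0.312  0.4359 0.027 ] norm 0.5367
turn deg [2.000e-02 1.000e-02 6.854e+01]
```

View pics/scene7.png

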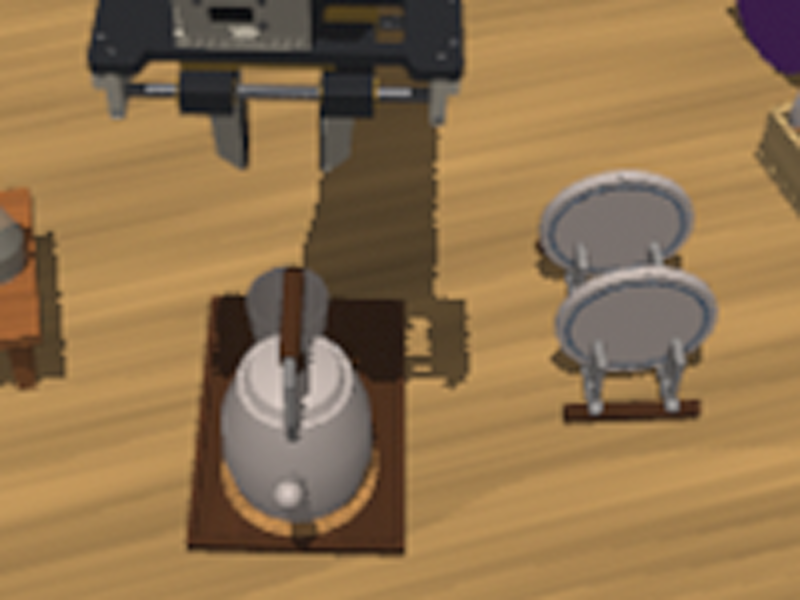

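View pics/wrist7.png

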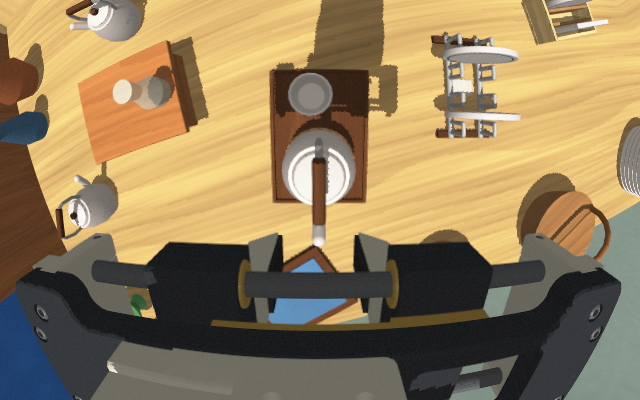

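```bash

python3 -m pendant '[[[0.025,0.035,0],[0,0,0],0.03],[[0.035,0.0485,0],[0,0,0],0.03],[[0.035,0.0485,0],[0,0,0],0.03],[[0.035,0.0485,0],[0,0,0],0.03],[[0.035,0.0485,0],[0,0,0],0.03],[[0.035,0.0485,0],[0,0,0],0.03],[[0.035,0.0485,0],[0,0,0],0.03],[[0.035,0.0485,0],[0,0,0],0.03],[[0.03,0.042,0],[0,0,0],0.03],[[0.012,0.0195,0],[0,0,0],0.03]]'
python3 -m pendant '[[[0,0,0],[0,0,8.5],0.03],[[0,0,0],[0,0,10],0.03],[[0,0,0],[0,0,10],0.03],[[0,0,0],[0,0,10],0.03],[[0,0,0],[0,0,10],0.03],[[0,0,0],[0,0,10],0.03],[[0,0,0],[0,0,10],0.03],[[0,0,0],[0,0,0],0.03],[[0,0,0],[0,0,0],0.03]]'
python3 - <<'E'
from h import *
plan([.455,.371,.30],4.5)
for n in('scene','top','wrist'):
    s=arm.observe(); p,d=arm.get_image(n)
    np.savez(f'{n}8.npz',p=p,d=d,pos=s['position'],rv=s['ee_rot'])
    cv2.imwrite(f'pics/{n}8.png',p[:,:,::-1])
E
```

```text
clock: 15.05
position: [0.4526, 0.3742, 0.3253]
ee_rot: [-0.456, -3.106, 0.002]
force: [0.0, -0.8, -0.6]
width: 0.326
clock: 16.18
position: [0.4552, 0.3707, 0.3265]
ee_rot: [2.128, 2.311, -0.001]
force: [0.5, 0.5, 0.3]
width: 0.326
t 16.18 pos [0.4552 0.3707 0.3265] F [0.48 0.54 0.32] w 0.0299 tool y yaw 4.74 tool z [-3.e-04 -7.e-04 -1.e+00]
shift tool [ 0.0004 -0.0001  0.0265] norm 0.0265
turn deg [-0.02  0.04  0.24]
```

View pics/wrist8.png

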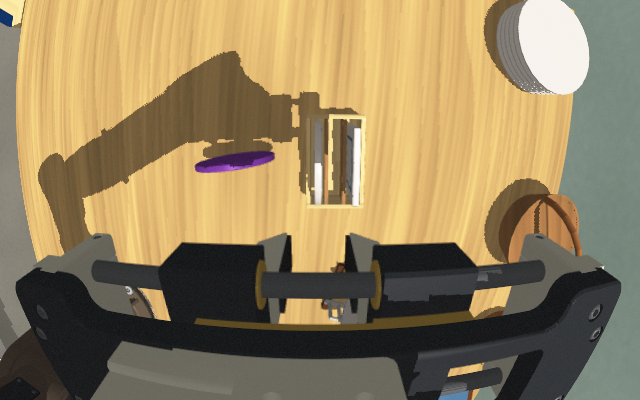

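```bash
python3 - <<'E'
from h import *
w=np.load('wrist8.npz');p=w['p'];d=w['d'];C=wcloud(d,w['pos'],w['rv'])
cv2.imwrite('pics/w8c.png',cv2.resize(p[105:220,270:400][:,:,::-1],None,fx=5,fy=5,interpolation=cv2.INTER_CUBIC))
v,u=np.mgrid[0:400,0:640]
base=(d>0)&(v<232)
def rep(nm,C,base,x0,x1,z0,z1):
    m=base&(C[...,0]>x0)&(C[...,0]<x1)&(C[...,1]>.28)&(C[...,1]<.46)&(C[...,2]>z0)&(C[...,2]<z1)
    S=C[m]
    if len(S)<10: print(nm,len(S));return
    c=S.mean(0);ww,vv=np.linalg.eigh(np.cov((S-c).T))
    print(nm,len(S),S.min(0).round(4),S.max(0).round(4),'mean',c.round(4),'n',vv[:,0].round(3),np.sqrt(ww).round(4))
    return S
for z0,z1 in((.066,.08),(.08,.095),(.095,.11),(.11,.135)):
    rep(f'sauc w {z0}',C,base,.43,.478,z0,z1)
rep('sauc all w',C,base,.43,.478,.07,.14); rep('coast w',C,base,.48,.53,.07,.14)
for n in('scene','top'):
    q=np.load(f'{n}8.npz'); Cn=cloud(n,q['d']); 
    for z0,z1 in((.066,.08),(.08,.095),(.095,.11),(.11,.135)): rep(f'sauc {n} {z0}',Cn,q['d']>0,.43,.478,z0,z1)
# crate walls
S=rep('crate',C,base,.4,.56,.045,.066)
print(cv2.minAreaRect(S[:,:2].astype(np.float32)))
q=np.load('scene8.npz')['p']; cv2.imwrite('pics/s8c.png',cv2.resize(q[140:240,400:490][:,:,::-1],None,fx=6,fy=6,interpolation=cv2.INTER_CUBIC))
E
```

```text
sauc w 0.066 9
sauc w 0.08 51 [0.4466 0.3243 0.0805] [0.4628 0.4316 0.0949] mean [0.452  0.4081 0.0894] n [ 0.997  0.073 -0.026] [0.0025 0.0038 0.0412]
sauc w 0.095 108 [0.4473 0.3255 0.0952] [0.4625 0.4246 0.1099] mean [0.4536 0.391  0.1034] n [0.992 0.082 0.094] [0.0025 0.0042 0.0406]
sauc w 0.11 416 [0.4484 0.3379 0.1101] [0.4615 0.4145 0.1249] mean [0.4548 0.3777 0.1191] n [0.997 0.08  0.018] [0.0024 0.004  0.0213]
sauc all w 583 [0.4463 0.3243 0.0721] [0.4628 0.4325 0.1249] mean [0.4542 0.3836 0.1129] n [ 0.997  0.08  -0.006] [0.0024 0.0104 0.0302]
coast w 812 [0.4937 0.3313 0.0702] [0.5102 0.4303 0.11  ] mean [0.5007 0.3816 0.1024] n [ 0.98   0.078 -0.181] [0.0026 0.0099 0.0285]
sauc scene 0.066 87 [0.453  0.3187 0.0661] [0.466  0.4297 0.0797] mean [0.4605 0.3711 0.073 ] n [0.998 0.068 0.004] [0.0018 0.0041 0.0346]
sauc scene 0.08 87 [0.4536 0.3218 0.08  ] [0.4662 0.4249 0.095 ] mean [0.4603 0.368  0.0865] n [ 0.999  0.048 -0.015] [0.0019 0.0043 0.0321]
sauc scene 0.095 94 [0.4538 0.3275 0.0951] [0.4655 0.4246 0.1099] mean [0.4602 0.3722 0.1021] n [0.997 0.049 0.062] [0.0019 0.
[... 240 characters left out ...]
5] n [0.018 0.051 0.999] [0.0037 0.0079 0.0389]
sauc top 0.08 28 [0.443  0.3201 0.0809] [0.4588 0.4268 0.0948] mean [0.4485 0.3705 0.0886] n [ 0.983  0.103 -0.15 ] [0.0028 0.0043 0.0387]
sauc top 0.095 37 [0.4423 0.3244 0.095 ] [0.457  0.4206 0.1098] mean [0.4488 0.3691 0.1032] n [ 0.98   0.096 -0.173] [0.0025 0.0042 0.0349]
sauc top 0.11 58 [0.4444 0.3348 0.1102] [0.4552 0.4104 0.129 ] mean [0.4503 0.3725 0.1194] n [ 0.997  0.059 -0.044] [0.0025 0.005  0.0206]
crate 2026 [0.432 0.308 0.045] [0.5239 0.4462 0.0657] mean [0.4777 0.3808 0.0587] n [ 0.006 -0.004  1.   ] [0.0029 0.027  0.0446]
((0.4785018265247345, 0.3774276375770569), (0.08245193958282471, 0.1331905573606491), 4.861279010772705)
```

View pics/w8c.png

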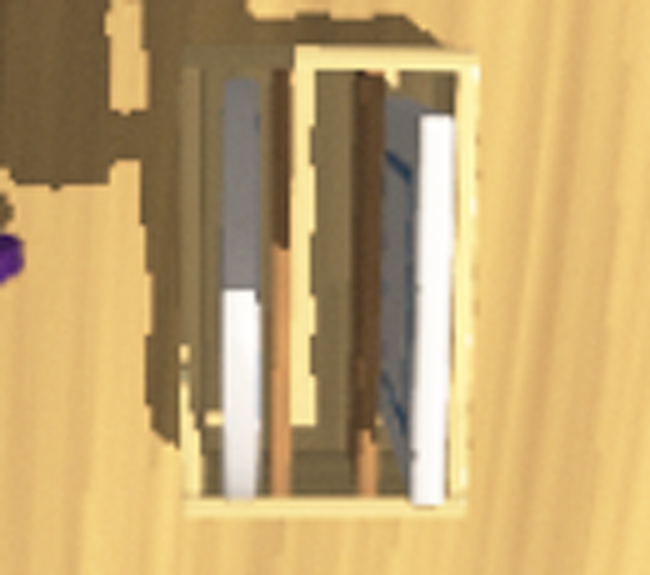

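View pics/s8c.png

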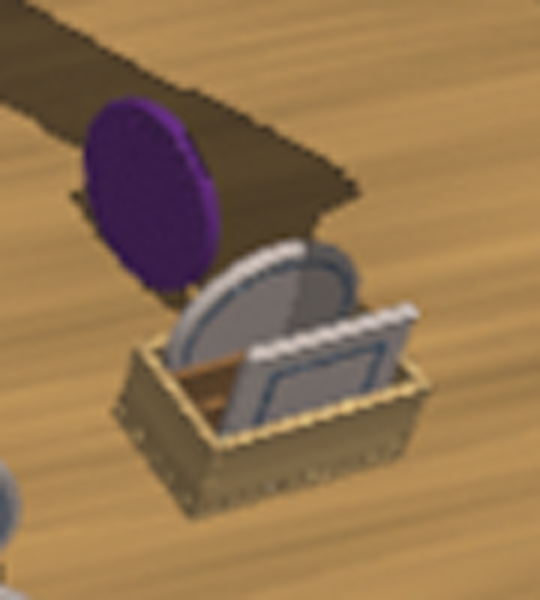

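```bash

python3 -m pendant '[[[0.0048,-0.0003,0.03],[0,0,0],0.024],[[0,0,0.045],[0,0,0],0.024],[[0,0,0.045],[0,0,0],0.024],[[0,0,0.03],[0,0,0],0.024],[[0,0,0.01],[0,0,0],0.024],[[0,0,0],[0,0,0],0.024],[[0,0,0],[0,0,0],0.024]]'
python3 - <<'E'
from h import *
plan([.4545,.3755,.087],4.6)
s=arm.observe(); p,d=arm.get_image('wrist'); cv2.imwrite('pics/w9.png',p[:,:,::-1])
E
```

```text
clock: 17.2
position: [0.4553, 0.3763, 0.1682]
ee_rot: [2.131, 2.308, 0.003]
force: [0.5, -0.2, -0.4]
width: 0.261
t 17.2 pos [0.4553 0.3763 0.1682] F [ 0.52 -0.23 -0.35] w 0.0239 tool y yaw 4.55 tool z [ 0.0016  0.0016 -1.    ]
shift tool [-0.0009 -0.001   0.0812] norm 0.0812
turn deg [ 0.1  -0.08 -0.05]
```

View pics/w9.png

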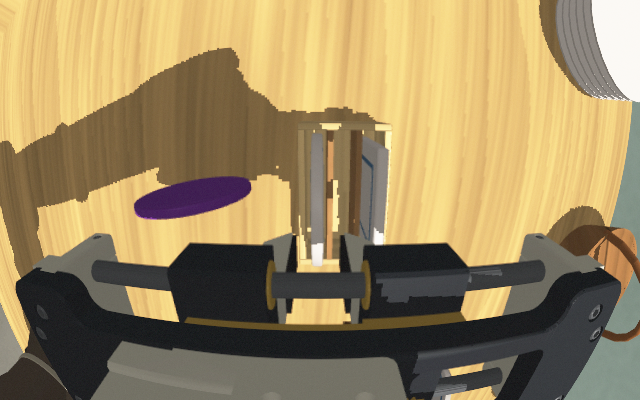

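```bash

python3 -m pendant '[[[-0.0005,-0.0006,0.025],[0,0,0],0.024],[[0,0,0.03],[0,0,0],0.024],[[0,0,0.018],[0,0,0],0.024],[[0,0,0.008],[0,0,0],0.024],[[0,0,0],[0,0,0],0.024],[[0,0,0],[0,0,0],0.024]]'
python3 - <<'E'
from h import *
plan([.4545,.3755,.087],4.6)
s=arm.observe(); p,d=arm.get_image('wrist'); cv2.imwrite('pics/w10.png',p[:,:,::-1])
E
```

```text
clock: 18.0
position: [0.4545, 0.3757, 0.0867]
ee_rot: [2.132, 2.308, 0.002]
force: [-0.5, -0.0, -0.6]
width: 0.259
t 18.0 pos [0.4545 0.3757 0.0867] F [-0.55 -0.04 -0.61] w 0.0237 tool y yaw 4.55 tool z [ 0.0011  0.001  -1.    ]
shift tool [-0.0002  0.     -0.0003] norm 0.0003
turn deg [ 0.07 -0.05 -0.05]
```

View pics/w10.png

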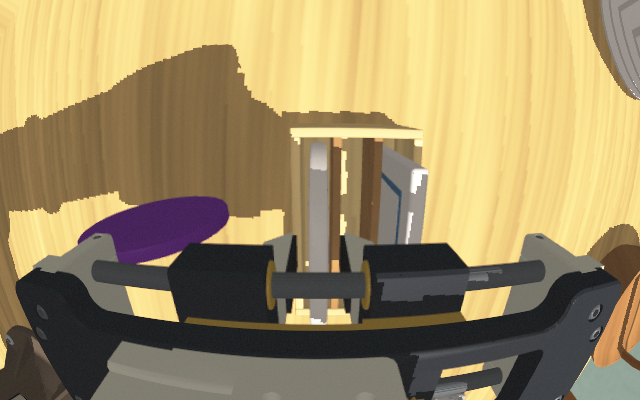

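```bash

python3 -m pendant '[[[0,0,0],[0,0,0],0.015],[[0,0,0],[0,0,0],0.008],[[0,0,0],[0,0,0],0.0],[[0,0,0],[0,0,0],0.0],[[0,0,0],[0,0,0],0.0]]' 25
python3 -m pendant '[[[0,0,-0.005],[0,0,0],0.0],[[0,0,-0.01],[0,0,0],0.0],[[0,0,-0.025],[0,0,0],0.0],[[0,0,-0.035],[0,0,0],0.0],[[0,0,-0.04],[0,0,0],0.0],[[0,0,-0.035],[0,0,0],0.0],[[0,0,-0.02],[0,0,0],0.0],[[0,0,-0.01],[0,0,0],0.0],[[0,0,0],[0,0,0],0.0]]' 25
python3 - <<'E'
from h import *
# rack fit from wrist7 (still), z slices
for f in('wrist7','wrist6'):
    w=np.load(f+'.npz');d=w['d'];C=wcloud(d,w['pos'],w['rv'])
    v,u=np.mgrid[0:400,0:640]
    m=(d>0)&(v<232)&(C[...,0]>.46)&(C[...,0]<.70)&(C[...,1]>.03)&(C[...,1]<.22)
    for nm,z0,z1,x0,x1 in(('tines',.055,.072,.46,.7),('s_near',.085,.14,.46,.575),('s_far',.085,.14,.585,.7),('low',.005,.022,.46,.7)):
        S=C[m&(C[...,2]>z0)&(C[...,2]<z1)&(C[...,0]>x0)&(C[...,0]<x1)]
        if len(S)>20:
            c=S.mean(0);ww,vv=np.linalg.eigh(np.cov((S-c).T))
            print(f,nm,len(S),S.min(0).round(4),S.max(0).round(4),c.round(4),vv[:,0].round(3),np.sqrt(ww).round(4),cv2.minAreaRect(S[:,:2].astype(np.float32)))
plan([.581,.122,.26],-13.5)
E
```

```text
clock: 18.68
position: [0.454, 0.3755, 0.086]
ee_rot: [-2.132, -2.308, -0.001]
force: [-0.2, 0.4, 3.9]
width: 0.096
clock: 19.8
position: [0.4539, 0.3754, 0.2662]
ee_rot: [-2.131, -2.308, -0.001]
force: [-0.3, -0.4, -2.3]
width: 0.095
wrist7 tines 774 [0.4947 0.0577 0.055 ] [0.6581 0.1893 0.072 ] [0.5729 0.12   0.0632] [0.004 0.004 1.   ] [0.0034 0.0303 0.0468] ((0.5765905380249023, 0.12413592636585236), (0.11461328715085983, 0.15470890700817108), 76.63260650634766)
wrist7 s_near 727 [0.517  0.0803 0.0851] [0.5502 0.1873 0.1304] [0.5326 0.1226 0.1118] [ 0.96  -0.262  0.101] [0.0026 0.013  0.0274] ((0.5337145328521729, 0.13400126993656158), (0.11131327599287033, 0.010272115468978882), 76.99240112304688)
wrist7 s_far 496 [0.6027 0.0593 0.0851] [0.6317 0.1579 0.1305] [0.6145 0.097  0.116 ] [ 0.978 -0.206 -0.046] [0.0028 0.0091 0.0273] ((0.6175144910812378, 0.10910021513700485), (0.10118687897920609, 0.010508522391319275), 76.77045440673828)
wrist7 low 1231 [0.4841 0.0571 0.005 ] [0.6685 0.1914 0.0219] [0.5789 0.118  0.0155] [-0.005 -0.013  1.   ] [0.0037 0.0285 0.0592] ((0.5763089656829
[... 533 characters left out ...]
15549504757), 76.80205535888672)
wrist6 s_far 806 [0.6022 0.0594 0.0851] [0.6301 0.1472 0.1298] [0.6129 0.0898 0.115 ] [ 0.975 -0.22  -0.015] [0.0027 0.0063 0.0246] ((0.616074800491333, 0.10358031839132309), (0.09059073030948639, 0.009834772907197475), 76.98713684082031)
wrist6 low 1990 [0.4842 0.0576 0.005 ] [0.6681 0.1733 0.022 ] [0.5807 0.1132 0.0157] [-0.008 -0.028  1.   ] [0.0036 0.0275 0.0559] ((0.5762131214141846, 0.12486400455236435), (0.1011618971824646, 0.16832390427589417), 77.09903717041016)
t 19.8 pos [0.4539 0.3754 0.2662] F [-0.25 -0.42 -2.3 ] w 0.0087 tool y yaw 4.55 tool z [ 4.e-04  6.e-04 -1.e+00]
shift tool [-0.2627  0.1066  0.0061] norm 0.2835
turn deg [ 0.02 -0.04 18.05]
```

```bash

python3 -m pendant '[[[-0.02,0.008,0],[0,0,0],0.0],[[-0.04,0.0155,0],[0,0,0],0.0],[[-0.045,0.0177,0],[0,0,0],0.0],[[-0.045,0.0177,0],[0,0,0],0.0],[[-0.045,0.0177,0],[0,0,0],0.0],[[-0.04,0.0155,0],[0,0,5],0.0],[[-0.025,0.010,0],[0,0,7],0.0],[[0,0,0],[0,0,5.6],0.0],[[0,0,0],[0,0,0],0.0],[[0,0,0],[0,0,0],0.0]]' 25
python3 - <<'E'
from h import *
plan([.5763,.1243,.092],-13.1)
for n in('wrist','top'):
    s=arm.observe(); p,d=arm.get_image(n)
    np.savez(f'{n}11.npz',p=p,d=d,pos=s['position'],rv=s['ee_rot']); cv2.imwrite(f'pics/{n}11.png',p[:,:,::-1])
E
```

```text
clock: 21.05
position: [0.5737, 0.123, 0.2653]
ee_rot: [-2.457, -1.957, 0.002]
force: [0.5, 0.7, -1.2]
width: 0.097
t 21.05 pos [0.5737 0.123  0.2653] F [ 0.47  0.72 -1.17] w 0.0089 tool y yaw -12.93 tool z [-1.e-03 -4.e-04 -1.e+00]
shift tool [0.0019 0.0024 0.1733] norm 0.1733
turn deg [-0.05  0.04  0.17]
```

View pics/wrist11.png

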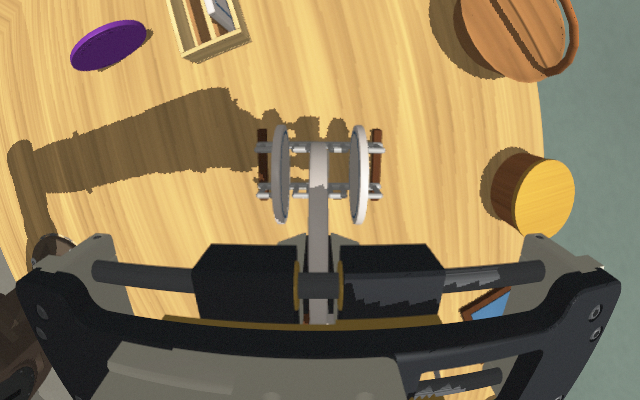

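```bash
python3 - <<'E'
from h import *
w=np.load('wrist11.npz');d=w['d'];C=wcloud(d,w['pos'],w['rv'])
cv2.imwrite('pics/w11c.png',cv2.resize(w['p'][110:240,240:400][:,:,::-1],None,fx=5,fy=4.5,interpolation=cv2.INTER_CUBIC))
a=np.radians(-13.1); ex=np.array([np.cos(a),np.sin(a),0]); ey=np.array([-np.sin(a),np.cos(a),0]); o=np.array([.5763,.1243,0])
L=np.stack([(C-o)@ex,(C-o)@ey,C[...,2]],-1)
v,u=np.mgrid[0:400,0:640]; b=(d>0)&(v<235)
def rep(nm,m):
    S=L[m&b]
    if len(S)>15:
        c=S.mean(0);ww,vv=np.linalg.eigh(np.cov((S-c).T)); print(nm,len(S),S.min(0).round(4),S.max(0).round(4),c.round(4),vv[:,0].round(3))
X,Y,Z=L[...,0],L[...,1],L[...,2]
rr=(abs(X)<.1)&(abs(Y)<.08)
rep('held z>.17',rr&(abs(X)<.02)&(Z>.17)&(Z<.3)); 
for z in(.17,.19,.21,.23,.25,.27): rep(f'held {z}',rr&(abs(X)<.03)&(abs(Z-z)<.01))
rep('far',rr&(X>.02)&(X<.07)&(Z>.09)&(Z<.14)); rep('near',rr&(X<-.02)&(X>-.07)&(Z>.09)&(Z<.14))
rep('tines',rr&(Z>.05)&(Z<.07)); rep('base',rr&(Z>.006)&(Z<.022))
for y in(-.028,.028):
  rep(f'tine {y}',rr&(Z>.05)&(Z<.069)&(abs(Y-y)<.008))
E
```

```text
held z>.17 1719 [-0.0123  0.008   0.2442] [0.0085 0.0562 0.2989] [-0.002   0.0383  0.2826] [ 1.     0.006 -0.001]
held 0.25 117 [-0.0066  0.0533  0.2442] [0.0025 0.0562 0.2598] [-0.0021  0.055   0.2534] [-0.011  0.991  0.135]
held 0.27 474 [-0.0123  0.008   0.2601] [0.0085 0.054  0.28  ] [-0.002   0.0471  0.2715] [ 1.     0.004 -0.01 ]
far 1149 [ 0.0379 -0.0519  0.0902] [0.0482 0.0548 0.1312] [0.0419 0.0072 0.1164] [ 0.993 -0.021 -0.115]
near 1146 [-0.0495 -0.0508  0.09  ] [-0.039   0.0554  0.1306] [-0.0431  0.0068  0.116 ] [0.995 0.016 0.101]
tines 1238 [-0.0779 -0.0544  0.05  ] [0.0764 0.0566 0.07  ] [0.0014 0.0012 0.0628] [ 0.    -0.002  1.   ]
base 1464 [-0.085  -0.0496  0.006 ] [0.0839 0.0502 0.022 ] [-0.002   0.0041  0.0144] [-0.001 -0.017 -1.   ]
tine -0.028 507 [-0.0779 -0.0356  0.05  ] [ 0.0764 -0.0207  0.0675] [ 0.0012 -0.0267  0.0628] [0.001 0.905 0.426]
tine 0.028 497 [-0.0779  0.02    0.0501] [0.0758 0.0358 0.0689] [-0.0017  0.029   0.0634] [-0.003  0.934  0.357]
```

View pics/w11c.png

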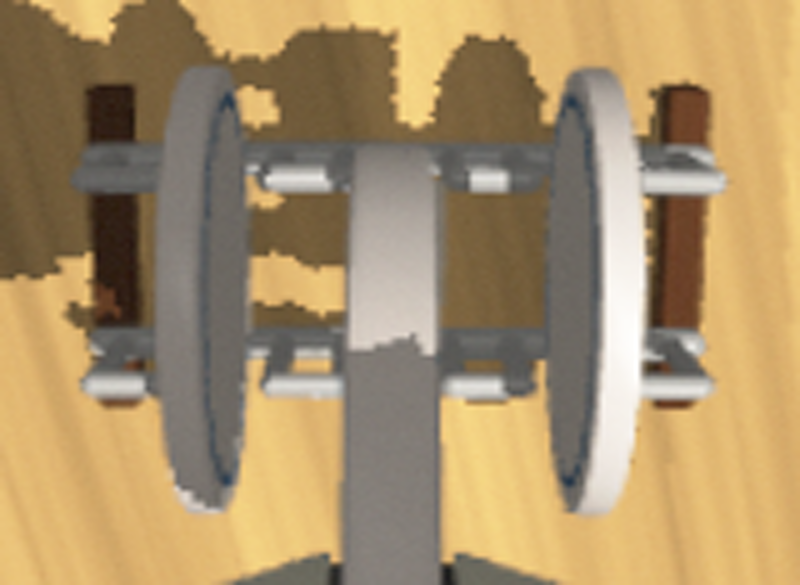

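```bash

python3 -m pendant '[[[0.002,0.0017,0.02],[0,0,0.17],0.0],[[0,0,0.03],[0,0,0],0.0],[[0,0,0.03],[0,0,0],0.0],[[0,0,0.015],[0,0,0],0.0],[[0,0,0],[0,0,0],0.0],[[0,0,0],[0,0,0],0.0],[[0,0,0],[0,0,0],0.0]]' 25
cat > chk.py <<'E'
from h import *
import sys
plan([.5763,.1243,.092],-13.1)
s=arm.observe(); p,d=arm.get_image('wrist'); C=wcloud(d,s['position'],s['ee_rot'])
cv2.imwrite(f'pics/{sys.argv[1]}.png',p[:,:,::-1])
a=np.radians(-13.1); ex=np.array([np.cos(a),np.sin(a),0]); ey=np.array([-np.sin(a),np.cos(a),0]); o=np.array([.5763,.1243,0])
L=np.stack([(C-o)@ex,(C-o)@ey,C[...,2]],-1)
v,u=np.mgrid[0:400,0:640]; b=(d>0)&(v<235)
def rep(nm,m):
    S=L[m&b]
    if len(S)>15:
        c=S.mean(0); print(nm,len(S),S.min(0).round(4),S.max(0).round(4),c.round(4))
X,Y,Z=L[...,0],L[...,1],L[...,2]
rr=(abs(X)<.1)&(abs(Y)<.08)
tz=s['position'][2]
rep('held rim',rr&(abs(X)<.012)&(Y>.04)&(Z>tz-.06)&(Z<tz+.02)) 
rep('far',rr&(X>.02)&(X<.07)&(Z>.09)&(Z<.135)&(Y>-.03)); rep('near',rr&(X<-.02)&(X>-.07)&(Z>.09)&(Z<.135)&(Y>-.03))
rep('base',rr&(Z>.006)&(Z<.022))
for sx in((-.04,-.005),(.005,.04)): rep('tine+y',rr&(Z>.05)&(Z<.068)&(abs(Y-.028)<.008)&(X>sx[0])&(X<sx[1]))
E
python3 chk.py w12
```

```text
clock: 22.02
position: [0.5769, 0.1249, 0.1719]
ee_rot: [2.462, 1.951, 0.003]
force: [-0.1, -0.2, -2.2]
width: 0.096
t 22.02 pos [0.5769 0.1249 0.1719] F [-0.05 -0.24 -2.2 ] w 0.0089 tool y yaw -13.22 tool z [ 1.7e-03  7.0e-04 -1.0e+00]
shift tool [-0.0008 -0.0005  0.0799] norm 0.0799
turn deg [ 0.09 -0.06 -0.12]
held rim 821 [-0.0036  0.0402  0.1507] [0.0054 0.0589 0.1919] [0.0008 0.05   0.1791]
far 1758 [ 0.038  -0.0233  0.09  ] [0.0483 0.0551 0.1303] [0.0417 0.0199 0.1154]
near 1787 [-0.0491 -0.0219  0.0901] [-0.0391  0.0554  0.1305] [-0.0425  0.0202  0.1146]
base 2000 [-0.0859 -0.0415  0.0061] [0.0839 0.0509 0.0219] [0.0017 0.0092 0.0149]
tine+y 288 [-0.04  0.02  0.05] [-0.0107  0.0358  0.0675] [-0.0244  0.029   0.0627]
tine+y 282 [0.0097 0.0201 0.0503] [0.0391 0.036  0.0664] [0.0236 0.0289 0.0628]
```

View pics/w12.png

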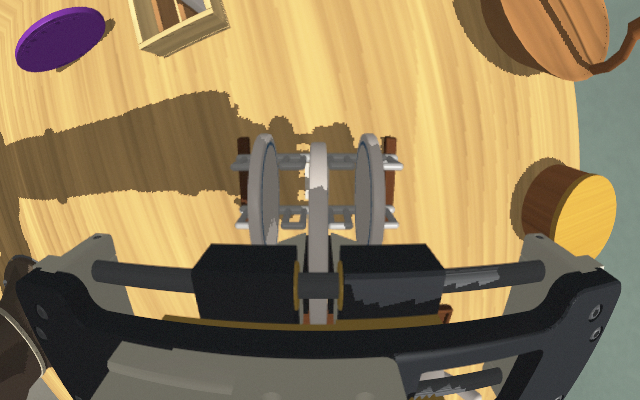

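```bash

python3 -m pendant '[[[-0.0006,-0.001,0.01],[0,0,0],0.0],[[0,0,0.015],[0,0,0],0.0],[[0,0,0.015],[0,0,0],0.0],[[0,0,0.013],[0,0,0],0.0],[[0,0,0.01],[0,0,0],0.0],[[0,0,0.006],[0,0,0],0.0],[[0,0,0],[0,0,0],0.0],[[0,0,0],[0,0,0],0.0]]' 25
python3 chk.py w13
```

```text
clock: 23.08
position: [0.5754, 0.1245, 0.1022]
ee_rot: [2.462, 1.951, 0.001]
force: [0.7, 0.1, -0.9]
width: 0.096
t 23.07 pos [0.5754 0.1245 0.1022] F [ 0.74  0.06 -0.91] w 0.0088 tool y yaw -13.23 tool z [ 7.e-04  2.e-04 -1.e+00]
shift tool [0.     0.0009 0.0102] norm 0.0103
turn deg [ 0.04 -0.02 -0.13]
held rim 816 [-0.0049  0.0402  0.0817] [0.004  0.058  0.1222] [-0.0005  0.0493  0.1094]
far 2241 [0.0382 0.0044 0.09  ] [0.048  0.055  0.1271] [0.0414 0.0332 0.1102]
near 2238 [-0.0496  0.0048  0.09  ] [-0.039   0.0552  0.1265] [-0.0423  0.0334  0.1101]
base 1858 [-0.0849 -0.026   0.0063] [0.0841 0.051  0.0219] [0.0006 0.0208 0.0161]
tine+y 512 [-0.04  0.02  0.05] [-0.0103  0.0359  0.0679] [-0.0252  0.0293  0.0623]
tine+y 545 [0.0094 0.02   0.0502] [0.0393 0.036  0.0675] [0.0248 0.0292 0.0623]
```

View pics/w13.png

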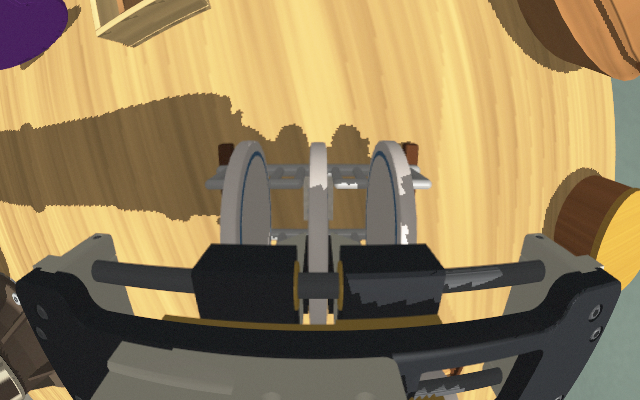

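```bash

python3 -m pendant '[[[-0.0005,0,0.003],[0,0,0],0.0],[[0,0,0.003],[0,0,0],0.0],[[0,0,0.0015],[0,0,0],0.0],[[0,0,0],[0,0,0],0.0]]' 25
python3 -m pendant '[[[0,0,0.001],[0,0,0],0.0],[[0,0,0],[0,0,0],0.0]]' 25
python3 -m pendant '[[[0,0,0.001],[0,0,0],0.0],[[0,0,0],[0,0,0],0.0]]' 25
```

```text
clock: 23.62
position: [0.5749, 0.124, 0.0942]
ee_rot: [-2.462, -1.951, 0.0]
force: [-0.3, -1.1, -1.2]
width: 0.1
clock: 23.88
position: [0.575, 0.124, 0.0933]
ee_rot: [-2.462, -1.951, 0.0]
force: [0.4, 0.8, -1.5]
width: 0.097
clock: 24.12
position: [0.575, 0.124, 0.0923]
ee_rot: [-2.462, -1.951, 0.0]
force: [-0.3, -0.4, -1.7]
width: 0.098
```

```bash

python3 -m pendant '[[[0,0,0.0008],[0,0,0],0.0],[[0,0,0],[0,0,0],0.0]]' 25
python3 -m pendant '[[[0,0,0.0008],[0,0,0],0.0],[[0,0,0],[0,0,0],0.0]]' 25
```

```text
clock: 24.38
position: [0.5754, 0.1243, 0.0918]
ee_rot: [2.462, 1.951, 0.001]
force: [1.0, 1.8, 1.5]
width: 0.098
clock: 24.62
position: [0.5755, 0.1244, 0.0915]
ee_rot: [-2.462, -1.951, -0.002]
force: [-1.2, 2.0, 7.9]
width: 0.097
```

```bash

python3 -m pendant '[[[0,0,-0.0007],[0,0,0],0.009],[[0,0,0],[0,0,0],0.011],[[0,0,0],[0,0,0],0.014],[[0,0,0],[0,0,0],0.018],[[0,0,0],[0,0,0],0.024],[[0,0,0],[0,0,0],0.026],[[0,0,0],[0,0,0],0.026]]' 8
python3 chk.py w14
```

```text
clock: 25.5
position: [0.575, 0.124, 0.0914]
ee_rot: [2.462, 1.951, 0.0]
force: [0.0, -0.1, 0.0]
width: 0.283
t 25.5 pos [0.575  0.124  0.0914] F [ 0.03 -0.06  0.03] w 0.026 tool y yaw -13.23 tool z [ 0.  0. -1.]
shift tool [ 0.0006  0.0012 -0.0006] norm 0.0014
turn deg [ 0.   -0.   -0.13]
held rim 786 [-0.005   0.0402  0.0712] [0.0039 0.0582 0.1114] [-0.0006  0.0498  0.0988]
far 2378 [0.0381 0.0083 0.09  ] [0.0479 0.0554 0.1259] [0.0414 0.035  0.1091]
near 2366 [-0.0488  0.0089  0.09  ] [-0.039   0.0554  0.1261] [-0.0423  0.0352  0.109 ]
base 1626 [-0.0846 -0.0235  0.0061] [0.0841 0.0505 0.022 ] [-0.0013  0.0282  0.0159]
tine+y 578 [-0.04    0.0201  0.05  ] [-0.0103  0.0358  0.0679] [-0.0254  0.0292  0.0623]
tine+y 581 [0.0093 0.0202 0.05  ] [0.0392 0.0359 0.0678] [0.0247 0.0291 0.0621]
```

View pics/w14.png

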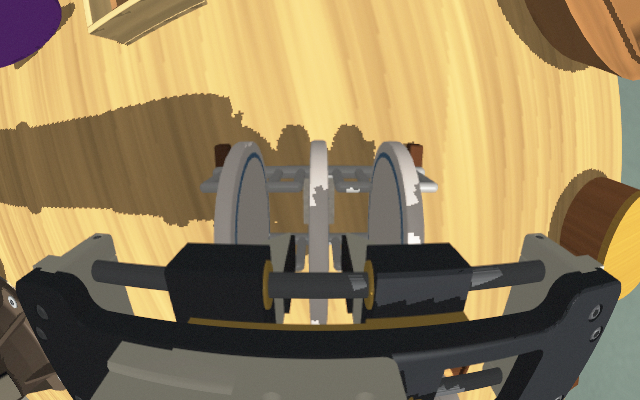

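Released, saucer standing straight. Retreating straight up.

```bash

python3 -m pendant '[[[0,0,-0.005],[0,0,0],0.026],[[0,0,-0.015],[0,0,0],0.026],[[0,0,-0.025],[0,0,0],0.026],[[0,0,-0.04],[0,0,0],0.026],[[0,0,-0.045],[0,0,0],0.026],[[0,0,-0.04],[0,0,0],0.026],[[0.03,0,-0.02],[0,0,0],0.026],[[0.04,0,0],[0,0,0],0.026],[[0.03,0,0],[0,0,0],0.026],[[0,0,0],[0,0,0],0.026]]' 
python3 chk.py w15
python3 - <<'E'
from h import *
o=np.load('obs0.npz')
p,d=arm.get_image('scene'); C=cloud('scene',d); cv2.imwrite('pics/s15.png',cv2.resize(p[130:320,130:490][:,:,::-1],None,fx=2.2,fy=2.2,interpolation=cv2.INTER_CUBIC))
p2,d2=arm.get_image('top'); cv2.imwrite('pics/t15.png',cv2.resize(p2[140:240,160:450][:,:,::-1],None,fx=2.7,fy=2.7,interpolation=cv2.INTER_CUBIC))
P=C[(d>0)&(np.hypot(C[...,0]-.634,C[...,1]+.139)<.065)]
for z0 in(.04,.06,.08,.1):
    S=P[abs(P[:,2]-z0)<.006]; A=np.c_[2*S[:,:2],np.ones(len(S))]; q=np.linalg.lstsq(A,(S[:,:2]**2).sum(1),rcond=None)[0]; print('pot',z0,len(S),q[:2].round(4))
print(arm.observe()['dq'].round(3))
E
```

```text
clock: 26.8
position: [0.5977, 0.2244, 0.2818]
ee_rot: [-2.458, -1.956, -0.001]
force: [0.2, -0.4, 0.6]
width: 0.281
t 26.8 pos [0.5977 0.2244 0.2818] F [ 0.23 -0.36  0.59] w 0.0258 tool y yaw -12.99 tool z [ 3.e-04  5.e-04 -1.e+00]
shift tool [-0.1024  0.0016  0.1898] norm 0.2157
turn deg [ 0.01 -0.03  0.11]
far 172 [0.0381 0.0352 0.09  ] [0.048  0.0548 0.1136] [0.0425 0.047  0.1023]
near 171 [-0.0492  0.0362  0.0902] [-0.0394  0.0547  0.1132] [-0.0438  0.0471  0.1027]
base 772 [-0.0847 -0.0046  0.0062] [0.0829 0.0508 0.0219] [-0.0006  0.0297  0.0154]
tine+y 116 [-0.0344  0.0266  0.0504] [-0.0117  0.0329  0.0666] [-0.0226  0.0303  0.0621]
tine+y 128 [0.0104 0.0202 0.0501] [0.0392 0.0355 0.0679] [0.0233 0.0301 0.0613]
pot 0.04 69 [ 0.6314 -0.1375]
pot 0.06 70 [ 0.6318 -0.1376]
pot 0.08 149 [ 0.6337 -0.1381]
pot 0.1 144 [ 0.6339 -0.1381]
[ 0.01  -0.005  0.004  0.007 -0.004 -0.003 -0.001]
```

View pics/w15.png

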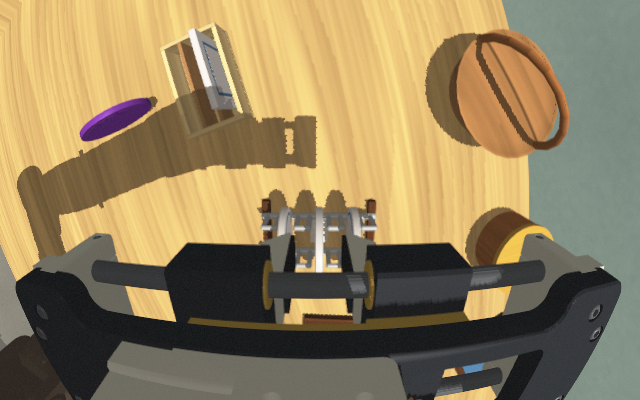

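View pics/s15.png

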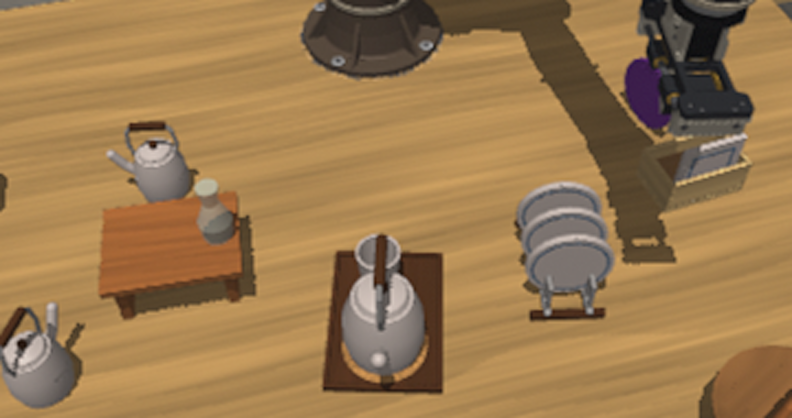

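View pics/t15.png

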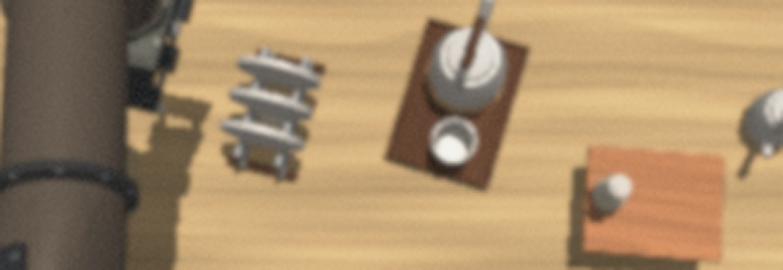

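```bash
python3 -c "
from cell import arm
print(arm.sign_off(), arm.observe()['clock'])"
```

```text
the job is handed in; nothing more can be done
the job is handed in; nothing more can be done
```

Both jobs are done and handed in, pot first, then the saucer, after about 27 s of the 67 s allowed.

- **Pot:** I lifted the pot off the stand and set it upright on the cork disc, lowering it by force contact. The spout points along the tray away from the cup. After release, the wrist camera put its axis at about (0.631, −0.138) m against a measured disc centre of (0.631, −0.138). The scene camera agreed to within 3 mm.
- **Saucer:** I took the white saucer from the crate and lowered it to contact in the middle, free slot of the rack. After release it stood straight, within about 1 mm of the slot's centre.
- **Final pictures:** The three saucers stand parallel, and the cup, vase, coaster, rack saucers and look-alikes appear undisturbed. The gripper is clear of everything.
- **Checks that disagreed:** My first estimate of the pot handle's centre was about 5 mm off along the bar, because the fingers hid one end. I caught this from the pot's body while it was held and corrected it before setting it down. The cameras otherwise differed by 2–6 mm, and I used the close-up wrist readings.

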